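# Aim the record camera, then pack a drive kit heaviest parts lowest

### The arm

A 6-joint arm with a two-finger parallel gripper is mounted at the origin on the work surface. World frame = base frame: x ahead of the robot, y to its left, z up, the work surface at z = 0. Lengths are in m, angles in rad, forces in N, time in s.
With the tool pointing down it reaches from about 0.3 to 0.875 m from the base axis. Payload 4.2 kg.
Tool frame: the origin (TCP) lies on the centre line of the jaws, within the pads' length; the fingertips stand 17 mm ahead of it and the grasp point (between the pads) lies 2 mm behind it; z points along the fingers, y is the direction in which the jaws open and shut (so a half turn about z gives the same grasp; the last joint's range is limited). The gripper opens to 85 mm and grips with 20 to 120 N. Pads are 22 mm wide; open, the fingers measure 114 mm over their backs; the gripper's body (76 mm by 85 mm) begins 54 mm behind the grasp point. The pads swing forward as they close: fully open they stand 13 mm farther back than shut.
Start: joints at [-1.169, 0.32, 1.565, -0, 1.257, -0.02], TCP at [0.235, -0.525, 0.224] pointing down, gripper open.
Joint ranges: [-3.11, 3.11], [-0.84, 2.01], [0.21, 2.61], [-1.34, 4.49], [0.05, 2.63], [-2.56, 2.56]. Speed limits (rad/s): [2.57, 2.57, 3.14, 3.14, 3.14, 3.14].

### API

Orientations are given as a unit quaternion [w, x, y, z].
In Python, from cell import env gives the robot as it stands. The module is installed in compiled form; this text tells all that it offers.
- The arm moves only by the shell command python3 -m creep 'ROWS' [FORCE]. ROWS is JSON, a list of rows, each a list of 5 numbers: the shift along the tool's x, y, z in cm, then the turn about the tool's z in degrees, then the closure, from -1 (fully open) to 1 (shut), so that 0 is half open. In form: [[dx, dy, dz, twist, claw], ...]. A call has 1 to 5 rows; each row is the pose to reach, as a shift and turn from the pose commanded when the call began, along the tool's axes at that moment; what a row does not reach only later rows make up. A row lasts 1/12 s, in which the tool goes at most 41.7 mm and 7.16 degrees, less where a joint would pass 70% of its speed; a pose out of reach is approached as far as the arm can. A call with a gripper value outside its range is refused whole. The fingers move at their own pace and stop on an object; FORCE is the grip in N (left out, the last holds). Time passes only in rows, so rows that repeat a pose let the fingers close. It gives the time, the measured TCP pose, the force and the opening at its end, in the units of the state.
- env.get_obs(): the state, without advancing time (a new reading comes with each control period).
- env.camera(name): name is "scene" or "side" or "wrist"; returns a dict with "pixels" (480x640x3 uint8, red, green, blue), "z_map" (480x640 float32, m along the optical axis (not along the pixel's ray), 0 where there is no reading), "fx", "fy", "cx", "cy" (pixels), "eye" and "rotation" of the camera in the world; the wrist camera has in their place "hand_eye" (4x4, takes a point from camera to tool coordinates, whose origin is the TCP and whose axes are the flange's). Camera axes: x right, y up, looking along -z (the intrinsics and any distortion apply to the point x, -y, -z); pixel columns grow to the right and rows downward; lengths in m; the calibration is good to about 2 mm. A picture is of the moment at which its call begins: read the wrist's pose just before it.
- env.hand_in(): hands the job in, once; it reports no verdict.
The state is a dict: "t": time; "joint_positions": joint angles; "dq": joint speeds; "effort": joint torques, N m; "ee_pos": TCP position; "tcp_rot": TCP orientation; "wrist_force": force on the tool from outside, world axes, zero at the start; "torque": the same for the moment, N m; "width": finger opening in m.
Only numpy, scipy, OpenCV 4.12 (cv2) and the standard library are available. Lean on these libraries where they do the work, as an engineer would, in place of code of your own. Each camera call takes 0.05 s, during which the arm holds its last target. There are 200 camera calls.

### The job

Swivel and tilt the head of the packing-record camera until its lens looks straight at the middle of the black tote, so that every layer is recorded. Then pack all the loose castings, covers and circuit boards on the bench into the tote, heaviest lowest and one layer after the other: both castings flat on the tote's floor, then the white covers flat on the castings, then the boards flat on top, all right side up and inside the rim. Leave the camera aimed and the other things on the bench where they are.

Things in the scene. Friction and masses are not known exactly. Their poses are not given: they have to be found in the camera images.
- tote: black open shipping tote, fixed to the bench; outside 177 (x) x 262 (y) x 82 high (its rim lip stands out 9 mm more on every side), walls 6, floor 6, inside 165 x 250 x 76; origin under its centre, z up, long side along its y
- tote_in (a point): centre of the tote's inner floor, axes as the tote
- tote_aim (a point): the middle of the tote, 45 mm above its underside: what the camera must look at; axes as the tote
- casting1: heavy finned aluminium casting (heat-sink housing), about 0.55 kg, 120 (x) x 62 (y) x 36 (z) with plain upright sides; origin at the centre of its underside, z up
- casting2: heavy finned aluminium casting (heat-sink housing), about 0.55 kg, 120 (x) x 62 (y) x 36 (z) with plain upright sides; origin at the centre of its underside, z up
- cover1: white sheet-metal cover with dark vent slots, about 0.2 kg, 120 (x) x 62 (y) x 20 (z), upright sides, flat top; origin at the centre of its underside, z up; it may be absent (None)
- cover2: white sheet-metal cover with dark vent slots, about 0.2 kg, 120 (x) x 62 (y) x 20 (z), upright sides, flat top; origin at the centre of its underside, z up; it may be absent (None)
- board1: green circuit board, light (about 0.08 kg), with black edge rails along both long sides, 120 (x) x 62 (y) x 11 (z); held by the rails; origin at the centre of its underside, z up; it may be absent (None)
- board2: green circuit board, light (about 0.08 kg), with black edge rails along both long sides, 120 (x) x 62 (y) x 11 (z); held by the rails; origin at the centre of its underside, z up; it may be absent (None)
- cam_stand: stand of the packing-record camera, fixed to the bench: dark round foot 116 across, aluminium post; origin under the foot's centre, on the vertical swivel axis; the tilt axis crosses the swivel axis 200 above the bench. A black fork 68 wide holds the head by both sides and ends 22 below the head's top, so the head's upper sides can be taken from above
- cam_swivel (a joint): swivel of the camera head about the vertical post, rad, positive anticlockwise from above, 0 = lens looks along the stand's +x; range -0.4 to 2.9; stiff (about 0.25 N m), stays where it is left
- cam_tilt (a joint): tilt of the camera head about the level axis across it, rad, 0 = lens level, positive = lens end down; range -0.6 to 1.1; stiff (about 0.25 N m), stays where it is left. Pressing the top of the lens end or of the tail down tilts it
- cam_eye (a point): point on the lens axis, 8 above the tilt axis (along the head's own z); x along the line of sight out of the lens, y to the head's left, z out of its top. The white head runs from 65 behind to 55 ahead of this point, 48 wide, its top 22 above and underside 22 below it; a black lens tube 40 across runs on to 89 ahead
- cleaner: clear bottle with a red cap, 56 across, 150 tall, bystander; origin under its centre
- tape: roll of tan tape lying flat, 90 across, 24 high, bystander; origin under its centre
- flux_jar: jar, 52 across, 55 tall, bystander; origin under its centre
- screw_bin: small blue open bin 80 x 100 x 50, bystander; origin under its centre
- driver: yellow screwdriver 170 long, lying along its x, bystander; origin at its middle
- brush: brush 160 long, lying along its x, bystander; origin at its middle
Things that resemble listed ones, but are neither listed nor needed, are in the scene too. Leave any brown or purple look-alike of the board1 alone.

How it is judged:
By the outcome, as a careful person would: the job done as asked, in the order asked, and still so for the second after the job is handed in, with the robot touching nothing.
Of cover1, cover2, board1, board2 only 3 to 4 are there at a start; the rules pass over those that are not, and their reading is None.
At some moment in a run one of board1, board2 may be knocked a few centimetres aside while the robot is not near it.
Once in a run the grip may slacken for a moment while it holds something.
It also fails if it takes over 210 s, if anything falls off the work surface, if the arm or the gripper's body presses on something with over 40 N, if the wrist force passes 120 N, or if a joint passes its speed limit or range.

## Working session

There is one attempt and no reset: what is moved stays moved. The work goes in short steps, Python scripts to look and compute and a shell command to move; the robot and the scene stay as the last step left them, time stands still between calls to the robot, and variables do not carry over. Pictures are saved under pics/ and viewed, about 12 in all and at most 16, crops included, and the job is handed in when it is done.

```bash
mkdir -p pics; ls
cat > h.py <<'E'
import numpy as np, cv2
from cell import env
from scipy.spatial.transform import Rotation as R
def Rq(q): return R.from_quat([q[1],q[2],q[3],q[0]]).as_matrix()
def cam(n):
    o=env.get_obs(); c=env.camera(n)
    if n=='wrist':
        T=np.eye(4);T[:3,:3]=Rq(o['tcp_rot']);T[:3,3]=o['ee_pos']
        T=T@np.array(c['hand_eye']); c['E']=T[:3,3];c['Rm']=T[:3,:3]
    else:
        c['E']=np.array(c['eye']); r=np.array(c['rotation']); c['Rm']=r if r.shape==(3,3) else Rq(r)
    return c
def cloud(c):
    v,u=np.mgrid[0:480,0:640]; z=c['z_map']
    P=np.stack([(u-c['cx'])/c['fx']*z,-(v-c['cy'])/c['fy']*z,-z],-1)
    return P@c['Rm'].T+c['E']
def onplane(c,u,v,h):
    d=c['Rm']@np.array([(u-c['cx'])/c['fx'],-(v-c['cy'])/c['fy'],-1]); return c['E']+d*(h-c['E'][2])/d[2]
def save(c,n): cv2.imwrite('pics/'+n,c['pixels'][:,:,::-1])
E
python3 - <<'E'
from h import *
np.set_printoptions(precision=3,suppress=True)
print(env.get_obs())
for n in ['scene','side','wrist']:
    c=cam(n); save(c,n+'0.png'); print(n,[k for k in c],c['fx'],c['fy'],c['cx'],c['cy'],c['E'],c['Rm'].tolist(), c.get('distortion'))
E
```

```text
pics
{'t': 0.0, 'joint_positions': array([-1.169,  0.32 ,  1.566,  0.   ,  1.257, -0.02 ]), 'dq': array([ 0.   ,  0.   ,  0.001, -0.001, -0.002,  0.001]), 'effort': array([ -0.001, -41.553, -23.416,  -0.   ,   0.008,   0.   ]), 'ee_pos': array([ 0.235, -0.524,  0.223]), 'tcp_rot': array([-0.001,  0.978,  0.209, -0.   ]), 'wrist_force': array([0.444, 0.162, 1.301]), 'torque': array([-0.001,  0.038, -0.062]), 'width': 0.08553916151285156}
scene ['pixels', 'z_map', 'fx', 'fy', 'cx', 'cy', 'eye', 'rotation', 'E', 'Rm'] 514.3318840073746 514.3318840073746 318.20796934526993 232.27841295079665 [1.465 0.114 1.102] [[-0.050844481704961086, -0.7130439652471642, 0.6992732958613213], [0.9985339087186368, -0.04931469703604335, 0.022318015039973937], [0.018570724790247684, 0.6993828452863597, 0.7145059579177213]] None
side ['pixels', 'z_map', 'fx', 'fy', 'cx', 'cy', 'eye', 'rotation', 'E', 'Rm'] 580.8443932692365 580.8443932692365 313.9742380551136 241.43203631497028 [-0.258  1.128  1.156] [[-0.81970930080657, 0.34278784353600833, -0.45888250837783895], [-0.5726126732697878, -0.509773214128696, 0.6420638570794389], [-0.013834326222536525, 0.7890676551987365, 0.6141505083748908]] None
wrist ['pixels', 'z_map', 'fx', 'fy', 'cx', 'cy', 'hand_eye', 'E', 'Rm'] 389.3290806003657 389.3290806003657 320.7121223618829 239.93729634554018 [ 0.298 -0.495  0.374] [[0.4094868413317318, 0.8776489935434344, 0.24910393595516891], [-0.9123150356067903, 0.39432817966897565, 0.11039276482058066], [-0.0013426026743192264, -0.27246565077298796, 0.9621645735355828]] None
```

View pics/scene0.png

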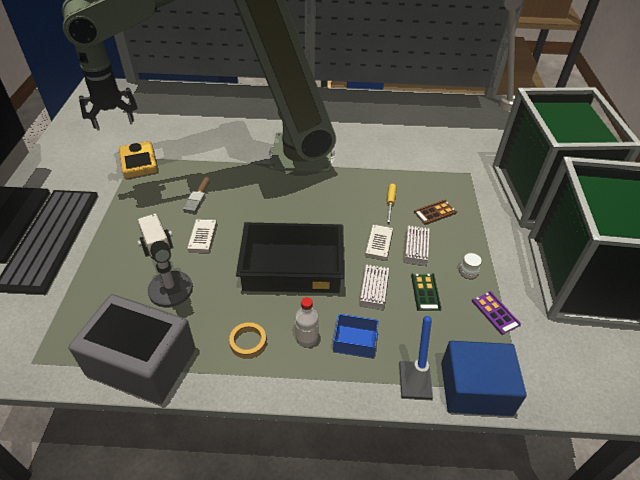

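View pics/side0.png

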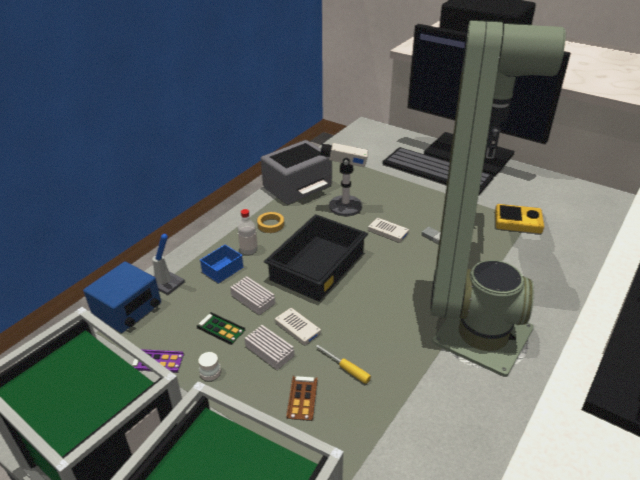

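The scene view shows:
- finned castings at (417,245) and (374,286)
- white covers at (202,235) and (379,241)
- one green board at (426,291)
- brown (436,211) and purple (496,311) look-alikes
- tote at (291,258) and camera head at (155,235)

The side view agrees, with castings at (252,294) and (270,346), covers at (388,230) and (298,325), and the green board at (220,327). There is only one green board in view.

```bash
cat > m.py <<'E'
from h import *
np.set_printoptions(precision=4,suppress=True)
def rects(c,lo,hi,col,xr=(0.2,0.9),yr=(-0.6,0.7),amin=60):
    P=cloud(c); px=c['pixels'].astype(int); ok=(c['z_map']>0)&(P[...,2]>lo)&(P[...,2]<hi)&(P[...,0]>xr[0])&(P[...,0]<xr[1])&(P[...,1]>yr[0])&(P[...,1]<yr[1])&col(px)
    m=cv2.morphologyEx(ok.astype(np.uint8),cv2.MORPH_CLOSE,np.ones((3,3)))
    n,l,s,ce=cv2.connectedComponentsWithStats(m); out=[]
    for i in range(1,n):
        if s[i,4]<amin: continue
        Q=P[(l==i)&ok]; h=np.median(Q[:,2])
        r=cv2.minAreaRect((Q[:,:2]*1000).astype(np.float32))
        (x,y),(w,hh),a=r
        if w<hh: w,hh,a=hh,w,a+90
        print('uv',ce[i].round(),'n',s[i,4],'xy',round(x,1),round(y,1),'size',round(w,1),round(hh,1),'yaw',round((a+90)%180-90,1),'z med/98',np.round(1000*h,1),np.round(1000*np.percentile(Q[:,2],98),1))
white=lambda p:(p.min(-1)>130)&((p.max(-1)-p.min(-1))<50)
green=lambda p:(p[...,1]>p[...,0]+15)&(p[...,1]>p[...,2]+5)
dark=lambda p:p.max(-1)<60
anyc=lambda p:p[...,0]>=0
E
python3 - <<'E'
from m import *
for n in ['scene','side']:
    c=cam(n); print(n); P=cloud(c); 
    print('table z',P[...,2][(abs(P[...,2])<.02)&(abs(P[...,0]-.5)<.25)&(abs(P[...,1])<.3)].mean(), np.nanstd(P[...,2][(abs(P[...,2])<.006)&(abs(P[...,0]-.5)<.25)]))
    print('things >7mm');rects(c,.007,.06,anyc)
    print('casting tops');rects(c,.030,.042,anyc)
    print('low 15-26');rects(c,.013,.027,white)
    print('tote rim');rects(c,.076,.09,anyc,xr=(.3,.8),yr=(-.2,.25))
    print('head');rects(c,.15,.26,anyc,xr=(.3,.9),yr=(-.5,-.1),amin=30)
E
```

```text
scene
table z 0.0025991678133153893 0.0024028968547805136
things >7mm
uv [195. 199.] n 370 xy 270.2 -309.8 size 140.2 44.3 yaw -8.4 z med/98 16.8 24.2
uv [391. 200.] n 148 xy 269.4 299.9 size 138.8 24.0 yaw -6.2 z med/98 20.1 28.1
uv [518. 211.] n 179 xy 262.6 695.4 size 125.7 19.1 yaw 6.1 z med/98 13.1 53.7
uv [435. 212.] n 528 xy 277.6 437.9 size 119.5 77.3 yaw -58.0 z med/98 9.4 14.7
uv [202. 236.] n 712 xy 434.2 -257.6 size 129.9 63.4 yaw 0.0 z med/98 19.0 23.8
uv [379. 242.] n 700 xy 418.7 261.2 size 138.2 62.1 yaw -10.8 z med/98 19.2 24.6
uv [417. 245.] n 820 xy 426.9 368.9 size 150.0 65.2 yaw -6.1 z med/98 30.1 39.4
uv [292. 249.] n 2996 xy 511.1 13.5 size 251.5 147.3 yaw -88.1 z med/98 21.0 58.5
uv [471. 266.] n 414 xy 495.9 505.6 size 97.7 51.2 yaw 0.7 z med/98 44.2 58.3
uv [374. 287.] n 975 xy 598.7 241.1 size 124.9 61.8 yaw -8.1 z med/98 29.1 39.3
uv [548. 302.] n 211 xy 581.3 694.5 size 168.4 10.7 yaw 0.1 z med/98 15.0 58.7
uv [170. 289.] n 1166 xy 634.1 -302.8 size 114.2 111.8 yaw -66.0 z med/98 18.2 50.9
uv [426. 292.] n 686 xy 596.7 379.2 size 120.8 65.9 yaw 4.7 z med/
[... 4409 characters left out ...]
 85.8 yaw 58.2 z med/98 36.2 41.6
uv [269. 343.] n 880 xy 436.2 368.8 size 121.4 66.4 yaw -7.2 z med/98 34.7 40.0
uv [209. 369.] n 71 xy 504.7 516.6 size 45.5 22.7 yaw 56.2 z med/98 33.6 41.0
low 15-26
uv [388. 228.] n 412 xy 434.3 -256.2 size 121.5 67.2 yaw -0.3 z med/98 19.5 25.5
uv [432. 232.] n 106 xy 300.7 -312.3 size 65.4 40.3 yaw -15.7 z med/98 17.6 24.9
uv [297. 324.] n 731 xy 424.2 262.3 size 122.9 64.5 yaw -12.5 z med/98 19.3 25.0
tote rim
uv [316. 251.] n 1082 xy 527.7 18.0 size 285.3 197.3 yaw -87.8 z med/98 79.8 85.6
uv [245. 233.] n 85 xy 747.5 86.0 size 54.0 33.8 yaw 35.2 z med/98 83.6 89.9
head
uv [344. 156.] n 909 xy 636.3 -290.2 size 157.4 74.5 yaw 24.1 z med/98 216.6 240.3
```

```bash
cat > head.py <<'E'
from m import *
A=[]
for n in ['scene','side']:
    c=cam(n); P=cloud(c); px=c['pixels'].astype(int)
    S=np.array([.63,-.298,.2]); 
    w=(c['z_map']>0)&(np.linalg.norm(P-S,axis=-1)<.13)&(P[...,2]>.12)&(px.min(-1)>100)&((px.max(-1)-px.min(-1))<50)
    Q=P[w]; A.append(Q)
    v,u=np.where(w); print(n,len(Q),'uv box',u.min(),u.max(),v.min(),v.max(),'z',np.percentile(Q[:,2],[2,50,98]))
    # RANSAC plane for top
    rng=np.random.default_rng(0);best=0
    for k in range(2000):
        a,b,d=Q[rng.choice(len(Q),3,replace=False)]; nn=np.cross(b-a,d-a); L=np.linalg.norm(nn)
        if L<1e-5: continue
        nn/=L; nn*=np.sign(nn[2])
        if nn[2]<.4: continue
        i=abs((Q-a)@nn)<.003
        if i.sum()>best: best=i.sum();I=i
    T=Q[I]; m=T.mean(0); U,s,V=np.linalg.svd(T-m); nn=V[2]*np.sign(V[2][2]); ax=V[0]
    print(' top plane n',nn,'inliers',best,'mean',m,'long axis',ax,'yaw',np.degrees(np.arctan2(ax[1],ax[0])),'tilt of axis',np.degrees(np.arcsin(ax[2])),'extent',np.ptp((T-m)@V[0]),np.ptp((T-m)@V[1]), 'normal tilt',np.degrees(np.arccos(nn[2])),'dir',np.degrees(np.arctan2(nn[1],nn[0])))
    r=cv2.minAreaRect((((T-m)@V[:2].T)*1000).astype(np.float32)); print(' rect',r, 'ctr', m+(np.array(r[0])/1000)@V[:2])
    f=(c['z_map']>0)&(P[...,2]>.006)&(P[...,2]<.03)&(np.linalg.norm(P[...,:2]-S[:2],axis=-1)<.075)
    print(' foot rect',cv2.minEnclosingCircle((P[f][:,:2]*1000).astype(np.float32)))
    k=c['pixels'][max(0,v.min()-20):v.max()+90, max(0,u.min()-50):u.max()+60]
    cv2.imwrite('pics/'+__import__('sys').argv[1]+n+'.png',cv2.resize(k,None,fx=3.5,fy=3.5,interpolation=cv2.INTER_CUBIC)[:600,:800,::-1]); print(k.shape)
E
python3 head.py hd0
```

```text
scene 616 uv box 138 171 214 255 z [0.205  0.2285 0.2399]
 top plane n [-0.15   -0.1064  0.983 ] inliers 541 mean [ 0.6261 -0.3079  0.2289] long axis [0.8547 0.4857 0.183 ] yaw 29.60817946620328 tilt of axis 10.541993603389702 extent 0.11988283090858678 0.046993335593378205 normal tilt 10.593884227517426 dir -144.65368054886426
 rect ((-2.6704025268554688, 0.22303009033203125), (46.8716926574707, 119.87232208251953), 89.90735626220703) ctr [ 0.6237 -0.309   0.2284]
 foot rect ((635.6026000976562, -294.24542236328125), 68.94829559326172)
(151, 143, 3)
side 294 uv box 320 366 143 163 z [0.2117 0.2278 0.2403]
 top plane n [-0.163  -0.11    0.9805] inliers 213 mean [ 0.6199 -0.3044  0.2277] long axis [-0.8556 -0.4791 -0.196 ] yaw -150.75146755072512 tilt of axis -11.303919151942658 extent 0.15003074339053443 0.056879879992379534 normal tilt 11.341889970135487 dir -146.000105422758
 rect ((-17.626373291015625, -0.9301700592041016), (150.08326721191406, 55.155517578125), 2.429473638534546) ctr [ 0.6345 -0.2952  0.2312]
 foot rect ((632.3050537109375, -297.17681884765625), 73.287841796875)
(130, 156, 3)
```

```bash
cat > go.py <<'E'
# usage: go.py x y z(m) yaw(deg, mod 180): shift to target in the tool's axes (cm, deg)
from h import *; import sys
def go(x,y,z,yaw=None):
    o=env.get_obs(); M=Rq(o['tcp_rot']); d=M.T@(np.array([x,y,z])-o['ee_pos'])*100
    cy=np.degrees(np.arctan2(M[1,0],M[0,0])); tw=0 if yaw is None else -((yaw-cy+90)%180-90)
    print('t %.1f'%o['t'],'at',np.round(o['ee_pos'],4),'yaw %.1f'%cy,'w %.4f'%o['width'],'F',np.round(o['wrist_force'],1),'q6 %.2f'%o['joint_positions'][5],'| rows: shift',np.round(d,2),'twist %.1f'%tw)
a=list(map(float,sys.argv[1:])); go(*a)
E
python3 -m creep '[[4,-0.4,-4,-2,-1],[8,-0.7,-7.7,-5.5,-1],[12,-1,-7.7,-5.5,-1],[16,-1.4,-7.7,-5.5,-1],[20,-1.8,-7.7,-5.5,-1]]' 60
python3 go.py .6325 -.3035 .30 29.6
```

```text
t: 0.77
ee_pos: [0.3964, -0.4349, 0.3025]
tcp_rot: [0.002, 0.967, 0.256, 0.001]
wrist_force: [0.6, -0.0, 0.5]
width: 0.0854
t 0.8 at [ 0.3964 -0.4349  0.3025] yaw 29.6 w 0.0854 F [ 0.6 -0.   0.5] q6 0.20 | rows: shift [27.02  0.24  0.27] twist 0.0
```

View pics/hd0scene.png

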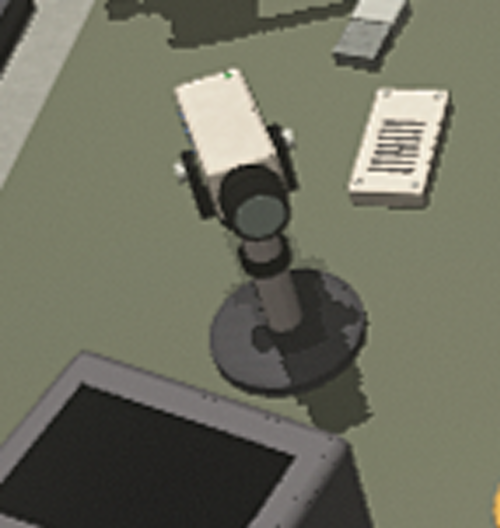

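The crop shows the white head with its lens at the near (+x) end (crop 258,205) and the tail at (210,80). The fork is black on both sides, and the lens is tilted slightly up, as measured.

```bash
python3 -m creep '[[4,0,0.2,0,-1],[8,0,0.2,0,-1],[12,0,0.2,0,-1],[16,0.1,0.2,0,-1],[20,0.2,0.2,0,-1]]' >/dev/null
python3 -m creep '[[4,0,0,0,-1],[6,0,0,0,-1],[6.3,0,0,0,-1],[6.3,0,0,0,-1],[6.3,0,0,0,-1]]'
python3 go.py .6325 -.3035 .30 29.6; python3 go.py .6325 -.3035 .23 29.6
```

```text
t: 1.6
ee_pos: [0.6236, -0.3072, 0.2983]
tcp_rot: [0.0, 0.967, 0.256, -0.001]
wrist_force: [0.5, 0.3, 1.1]
width: 0.0856
t 1.6 at [ 0.6236 -0.3072  0.2983] yaw 29.7 w 0.0856 F [0.5 0.3 1.1] q6 0.58 | rows: shift [ 0.96  0.11 -0.17] twist 0.1
t 1.6 at [ 0.6236 -0.3072  0.2983] yaw 29.7 w 0.0856 F [0.5 0.3 1.1] q6 0.58 | rows: shift [0.96 0.12 6.83] twist 0.1
```

```bash
python3 -m creep '[[1,0.1,1,0,-1],[1,0.1,4,0,-1],[1,0.1,6,0,-1],[1,0.1,6.8,0,-1],[1,0.1,6.8,0,-1]]'
python3 -m creep '[[0,0,0,0,0.2],[0,0,0,0,0.5],[0,0,0,0,1],[0,0,0,0,1],[0,0,0,0,1]]' 40; python3 -m creep '[[0,0,0,0,1],[0,0,0,0,1],[0,0,0,0,1]]'; python3 go.py .6325 -.3035 .23 29.6
python3 - <<'E'
from h import *
save(cam('scene'),'s1.png'); i=cv2.imread('pics/s1.png')[120:320,60:300]; cv2.imwrite('pics/s1c.png',cv2.resize(i,None,fx=3,fy=3))
E
```

```text
t: 2.02
ee_pos: [0.6318, -0.3029, 0.2277]
tcp_rot: [-0.002, 0.967, 0.255, -0.002]
wrist_force: [-0.2, 0.3, -0.1]
width: 0.0854
t: 2.43
ee_pos: [0.6338, -0.3029, 0.2315]
tcp_rot: [0.001, 0.967, 0.256, 0.001]
wrist_force: [-0.3, 0.3, -0.6]
width: 0.0255
t: 2.68
ee_pos: [0.6335, -0.3027, 0.2306]
tcp_rot: [0.0, 0.967, 0.256, 0.0]
wrist_force: [0.5, -0.3, -0.3]
width: 0.0001
t 2.7 at [ 0.6335 -0.3027  0.2306] yaw 29.7 w 0.0001 F [ 0.5 -0.3 -0.3] q6 0.59 | rows: shift [-0.13  0.01  0.06] twist 0.1
```

View pics/s1c.png

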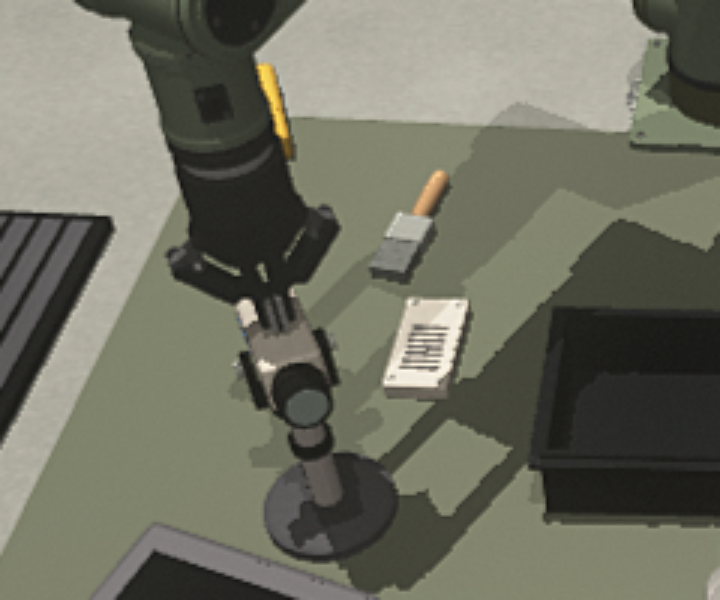

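The crop shows the shut fingers at about (285,320), on or in the head top. Width 0 means nothing was gripped, so I'll check the head.

```bash
python3 head.py hd1
python3 - <<'E'
from h import *
o=env.get_obs(); print(o['wrist_force'],o['torque'],o['width'])
c=cam('wrist'); save(c,'w1.png'); print(np.array(c['hand_eye']).round(3))
E
```

```text
scene 302 uv box 138 171 216 255 z [0.2059 0.2342 0.2406]
 top plane n [-0.1584 -0.1036  0.9819] inliers 250 mean [ 0.6454 -0.3009  0.2328] long axis [0.7566 0.6262 0.1881] yaw 39.61018654539214 tilt of axis 10.844647853784299 extent 0.11272652517793262 0.061658769820466384 normal tilt 10.911675182832331 dir -146.82073370671515
 rect ((-18.163415908813477, 6.016902923583984), (46.32558822631836, 109.50450134277344), 78.78126525878906) ctr [ 0.6279 -0.3076  0.2292]
 foot rect ((626.1176147460938, -303.7760009765625), 65.8910903930664)
(149, 143, 3)
side 196 uv box 320 366 133 163 z [0.2112 0.2287 0.2872]
 top plane n [-0.1431 -0.1338  0.9806] inliers 135 mean [ 0.6184 -0.3087  0.2271] long axis [-0.8512 -0.4889 -0.1909] yaw -150.12878016112867 tilt of axis -11.007598247671396 extent 0.11529180888927507 0.05885933309906258 normal tilt 11.299097986876575 dir -136.92076475621215
 rect ((-3.754638671875, 0.7869720458984375), (56.70918273925781, 117.27393341064453), 86.78021240234375) ctr [ 0.622  -0.3076  0.2278]
 foot rect ((629.1025390625, -300.2772216796875), 72.2479248046875)
(140, 156, 3)
[-0.65152842  0.00638166  0.31107171] [ 0.02696448  0.03429286 -0.04567091] -0.00010835774039151227
[[ 0.     0.962  0.273  0.069]
 [ 1.    -0.    -0.    -0.001]
 [-0.     0.273 -0.962 -0.15 ]
 [ 0.     0.     0.     1.   ]]
```

View pics/w1.png

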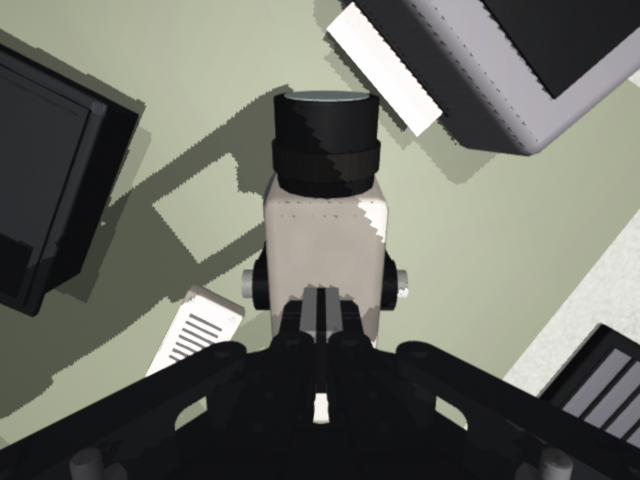

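The wrist picture shows the head still pointing straight ahead (unmoved), with the shut fingertips at (321,290) apparently above its top. I'll check heights by depth.

Run:
```python
from h import *
c=cam('wrist');P=cloud(c)
for u,v in [(321,220),(321,250),(321,275),(321,283),(312,292),(330,292),(312,305),(330,305),(330,320),(285,290),(360,290)]: print(u,v,P[v,u].round(4),c['z_map'][v,u].round(4),c['pixels'][v,u])
```

```text
321 220 [ 0.6652 -0.2838  0.2387] 0.1456 [180 173 163]
321 250 [ 0.6546 -0.2899  0.237 ] 0.1506 [174 168 157]
321 275 [ 0.6448 -0.2955  0.2343] 0.1562 [176 168 157]
321 283 [ 0.6412 -0.2975  0.2328] 0.1588 [176 169 160]
312 292 [ 0.6418 -0.2933  0.2479] 0.1435 [93 92 93]
330 292 [ 0.6445 -0.2995  0.2464] 0.1452 [93 92 93]
312 305 [ 0.6412 -0.2939  0.2571] 0.1349 [94 93 93]
330 305 [ 0.6448 -0.299   0.2586] 0.1333 [94 92 93]
330 320 [ 0.6444 -0.2989  0.2689] 0.1235 [94 93 93]
285 290 [ 0.6313 -0.2862  0.2329] 0.1595 [174 166 156]
360 290 [ 0.6466 -0.3128  0.2332] 0.1591 [176 168 158]
```

Run:
```python
from h import *
for n in ['scene','side']:
    c=cam(n);P=cloud(c);px=c['pixels'].astype(int)
    m=(np.linalg.norm(P[...,:2]-np.array([.633,-.303]),axis=-1)<.025)&(P[...,2]>.19)&(P[...,2]<.32)
    v,u=np.where(m)
    i=np.argsort(P[m][:,2])
    for vv in range(v.min(),v.max()+1,2):
        k=np.where(v==vv)[0]
        if len(k): k=k[len(k)//2]; print(n,vv,u[k],P[vv,u[k]].round(3),px[vv,u[k]])
```

```text
scene 203 155 [ 0.633 -0.279  0.319] [55 55 47]
scene 205 148 [ 0.639 -0.293  0.318] [36 36 31]
scene 207 151 [ 0.645 -0.285  0.317] [35 36 33]
scene 209 149 [ 0.634 -0.296  0.301] [29 28 26]
scene 211 146 [ 0.652 -0.296  0.311] [68 70 58]
scene 213 147 [ 0.641 -0.3    0.294] [70 71 58]
scene 215 148 [ 0.638 -0.301  0.285] [35 34 31]
scene 217 148 [ 0.643 -0.3    0.283] [36 34 32]
scene 219 149 [ 0.646 -0.297  0.28 ] [58 58 54]
scene 221 151 [ 0.641 -0.296  0.269] [38 37 33]
scene 223 151 [ 0.644 -0.296  0.265] [45 43 39]
scene 225 153 [ 0.642 -0.294  0.258] [64 62 58]
scene 227 154 [ 0.642 -0.293  0.251] [87 85 81]
scene 229 154 [ 0.639 -0.296  0.241] [64 62 57]
scene 231 153 [ 0.637 -0.301  0.232] [105  99  89]
scene 233 152 [ 0.643 -0.302  0.231] [130 123 111]
scene 235 150 [ 0.653 -0.303  0.235] [132 125 112]
side 126 349 [ 0.614 -0.291  0.32 ] [30 31 33]
side 128 349 [ 0.613 -0.289  0.314] [39 37 42]
side 130 350 [ 0.613 -0.295  0.305] [72 72 68]
side 136 349 [ 0.619 -0.301  0.279] [106 107 101]
side 138 346 [ 0.619 -0.283  0.28 ] [28 28 30]
side 140 345 [ 0.627 -0.291  0.267] [32 29 34]
side 142 345 [ 0.623 -0.284  0.264] [23 23 21]
side 144 345 [ 0.629 -0.293  0.251] [36 37 37]
side 146 344 [ 0.631 -0.292  0.244] [43 44 40]
side 148 346 [ 0.631 -0.304  0.231] [95 92 84]
side 150 348 [ 0.621 -0.301  0.228] [97 92 87]
side 152 349 [ 0.611 -0.291  0.228] [102  99  91]
side 154 344 [ 0.628 -0.288  0.217] [104 100  94]
side 156 346 [ 0.618 -0.284  0.215] [98 95 88]
side 158 348 [ 0.615 -0.291  0.205] [67 64 62]
side 160 350 [ 0.61  -0.296  0.197] [81 79 72]
```

Evidence so far: the shut fingertips read z≈0.243 while the TCP reads 0.231, which contradicts "17 mm ahead". I'll lift and measure the tips in free air, shut and then open.

```bash
cat > tip.py <<'E'
from h import *
o=env.get_obs(); e=o['ee_pos']
for n in ['scene','side']:
    c=cam(n);P=cloud(c)
    m=(np.linalg.norm(P[...,:2]-e[:2],axis=-1)<.06)&(P[...,2]>.255)
    # connected to gripper
    Q=P[m]; print(n,'tcp z %.4f'%e[2],'w %.3f'%o['width'],'lowest', np.sort(Q[:,2])[[0,3,8,15,25]].round(4), Q[np.argmin(Q[:,2])].round(3))
E
python3 -m creep '[[0,0,-2,0,1],[0,0,-6,0,1],[0,0,-7,0,1],[0,0,-7,0,1],[0,0,-7,0,1]]'; python3 tip.py
python3 -m creep '[[0,0,0,0,-1],[0,0,0,0,-1],[0,0,0,0,-1],[0,0,0,0,-1],[0,0,0,0,-1]]'; python3 -m creep '[[0,0,0,0,-1],[0,0,0,0,-1],[0,0,0,0,-1]]'; python3 tip.py
```

```text
t: 3.45
ee_pos: [0.6337, -0.3029, 0.3011]
tcp_rot: [0.001, 0.967, 0.256, 0.001]
wrist_force: [-0.0, -0.7, -0.5]
width: 0.0001
scene tcp z 0.3011 w 0.000 lowest [0.3093 0.3126 0.3144 0.3174 0.319 ] [ 0.64  -0.297  0.309]
side tcp z 0.3011 w 0.000 lowest [0.3026 0.3069 0.3117 0.3168 0.3217] [ 0.63  -0.305  0.303]
t: 3.97
ee_pos: [0.6334, -0.3027, 0.3001]
tcp_rot: [-0.0, 0.967, 0.256, -0.0]
wrist_force: [-0.2, -0.2, 1.0]
width: 0.0605
t: 4.22
ee_pos: [0.6335, -0.3028, 0.3006]
tcp_rot: [0.0, 0.967, 0.256, 0.0]
wrist_force: [0.7, 0.3, 0.4]
width: 0.0848
scene tcp z 0.3006 w 0.085 lowest [0.3233 0.3239 0.3262 0.3279 0.3298] [ 0.665 -0.336  0.323]
side tcp z 0.3006 w 0.085 lowest [0.3177 0.3218 0.324  0.3278 0.3308] [ 0.612 -0.265  0.318]
```

Confirmed. Seen from outside, the tips end about 10 mm above the reported TCP when shut and about 22 mm above it when open. I'll use these measured offsets and go lower to grip the head.

```bash
python3 -m creep '[[0,0,3,0,-1],[0,0,6,0,-1],[0,0,9,0,-1],[0,0,10.2,0,-1],[0,0,10.2,0,-1]]'
python3 -m creep '[[0,0,0,0,-0.2],[0,0,0,0,0.3],[0,0,0,0,0.6],[0,0,0,0,1],[0,0,0,0,1]]' 40; python3 -m creep '[[0,0,0,0,1],[0,0,0,0,1],[0,0,0,0,1]]' 60; python3 go.py .6325 -.3035 .2 29.6
```

```text
t: 4.73
ee_pos: [0.6316, -0.3018, 0.1941]
tcp_rot: [-0.003, 0.967, 0.256, -0.003]
wrist_force: [0.2, -0.0, 0.0]
width: 0.085
t: 5.15
ee_pos: [0.6348, -0.3039, 0.201]
tcp_rot: [0.002, 0.967, 0.256, 0.002]
wrist_force: [2.2, -2.9, 4.9]
width: 0.0475
t: 5.4
ee_pos: [0.6348, -0.3039, 0.2011]
tcp_rot: [0.002, 0.967, 0.256, 0.002]
wrist_force: [2.2, -3.2, 6.3]
width: 0.0469
t 5.4 at [ 0.6348 -0.3039  0.2011] yaw 29.6 w 0.0469 F [ 2.2 -3.2  6.3] q6 0.59 | rows: shift [-0.18 -0.15  0.11] twist 0.0
```

```bash
python3 -m creep '[[0,0,0,-4,1],[0,0,0,-8,1],[0,0,0,-13,1],[0,0,0,-18,1],[0,0,0,-23,1]]';python3 -m creep '[[0,0,0,-5,1],[0,0,0,-10,1],[0,0,0,-15,1],[0,0,0,-20,1],[0,0,0,-25,1]]'; python3 go.py .6348 -.3039 .2 107.9
```

```text
t: 5.82
ee_pos: [0.6336, -0.3025, 0.2011]
tcp_rot: [0.001, 0.895, 0.445, 0.001]
wrist_force: [-2.9, 1.3, 8.6]
width: 0.047
t: 6.23
ee_pos: [0.6318, -0.3017, 0.2011]
tcp_rot: [-0.001, 0.778, 0.628, -0.0]
wrist_force: [-7.0, 3.0, 10.1]
width: 0.0473
t 6.2 at [ 0.6318 -0.3017  0.2011] yaw 77.9 w 0.0473 F [-7.   3.  10.1] q6 -0.25 | rows: shift [-0.15  0.34  0.11] twist -30.0
```

```bash
python3 -m creep '[[0,0,0,-5,1],[0,0,0,-10,1],[0,0,0,-15,1],[0,0,0,-20,1],[0,0,0,-25,1]]';python3 -m creep '[[0,0,0,-3,1],[0,0,0,-5,1],[0,0,0,-5,1],[0,0,0,-5,1]]'; python3 -m creep '[[0,0,0,0,0],[0,0,0,0,-0.5],[0,0,0,0,-1],[0,0,0,0,-1],[0,0,0,0,-1]]';python3 -m creep '[[0,0,-3,0,-1],[0,0,-6,0,-1],[-4,0,-9,0,-1],[-8,0,-9,0,-1],[-12,0,-9,0,1]]'; python3 go.py .6348 -.3039 .2 107.9; python3 head.py hd2
```

```text
t: 6.65
ee_pos: [0.6298, -0.3016, 0.201]
tcp_rot: [-0.003, 0.624, 0.782, -0.001]
wrist_force: [-13.9, 2.6, 11.3]
width: 0.0467
t: 6.98
ee_pos: [0.6294, -0.3017, 0.201]
tcp_rot: [-0.004, 0.59, 0.807, -0.001]
wrist_force: [-12.4, 2.7, 12.1]
width: 0.0468
t: 7.4
ee_pos: [0.6337, -0.3026, 0.1983]
tcp_rot: [-0.0, 0.59, 0.807, 0.0]
wrist_force: [-0.2, 0.7, -0.1]
width: 0.0855
t: 7.82
ee_pos: [0.6702, -0.4143, 0.293]
tcp_rot: [0.004, 0.589, 0.808, 0.0]
wrist_force: [1.2, -0.0, 0.1]
width: 0.0756
t 7.8 at [ 0.6702 -0.4143  0.293 ] yaw 107.8 w 0.0756 F [ 1.2 -0.   0.1] q6 -0.88 | rows: shift [11.64 -0.04  9.24] twist -0.1
scene 672 uv box 125 192 219 248 z [0.2152 0.2275 0.2389]
 top plane n [ 0.0527 -0.1767  0.9829] inliers 609 mean [ 0.6349 -0.3132  0.2279] long axis [ 0.2819 -0.9415 -0.1844] yaw -73.32947717199772 tilt of axis -10.62610820561786 extent 0.11650690285845111 0.05038764204564605 normal tilt 10.62611698300088 dir -73.40397355799881
 rect ((-0.8668594360351562, -1.414754867553711), (116.32933044433594, 50.1749153137207), 0.4069318473339081) ctr [ 0.6333 -0.3128  0.2281]
 foot rect ((630.5159301757812, -302.3172302246094), 60.30904769897461)
(139, 177, 3)
side 201 uv box 334 358 142 177 z [0.1982 0.2284 0.2403]
 top plane n [ 0.0712 -0.1802  0.981 ] inliers 161 mean [ 0.6315 -0.3085  0.2286] long axis [-0.3112  0.9304  0.1935] yaw 108.49148912704362 tilt of axis 11.159350499077991 extent 0.13183670899814687 0.04922118633870842 normal tilt 11.175050885053036 dir -68.43210459577216
 rect ((-1.8268585205078125, -0.24837684631347656), (49.13113784790039, 131.40196228027344), 89.35547637939453) ctr [ 0.6323 -0.3102  0.2283]
 foot rect ((628.7942504882812, -297.0549011230469), 72.35076904296875)
(145, 134, 3)
```

```bash
python3 -m creep '[[4,0,0,0,1],[8,0,0,0,1],[12,0,0,0,1],[16.5,0,0,0,1],[16.5,0,0,0,1]]';python3 -m creep '[[0,0,0,0,1],[0,0,1,0,1],[0,0,3,0,1],[0,0,3,0,1]]';python3 go.py .6167 -.2574 .212 107.8
```

```text
t: 8.33
ee_pos: [0.6162, -0.2493, 0.2887]
tcp_rot: [-0.003, 0.588, 0.809, 0.001]
wrist_force: [-0.0, -0.1, 0.0]
width: 0.0004
t: 8.67
ee_pos: [0.6175, -0.2572, 0.2535]
tcp_rot: [-0.003, 0.591, 0.807, -0.001]
wrist_force: [-0.5, 0.4, -0.9]
width: 0.0002
t 8.7 at [ 0.6175 -0.2572  0.2535] yaw 107.6 w 0.0002 F [-0.5  0.4 -0.9] q6 -0.72 | rows: shift [-0.01 -0.06  4.15] twist -0.2
```

```bash
python3 -m creep '[[0,-0.1,1.5,0,1],[0,-0.1,2,0,1],[0,-0.1,2.5,0,1],[0,-0.1,3,0,1],[0,-0.1,3.4,0,1]]';python3 -m creep '[[0,0,0.2,0,1],[0,0,0.4,0,1],[0,0,0.6,0,1],[0,0,0.6,0,1]]';python3 go.py .6167 -.2574 .212 107.8; python3 head.py hd3
```

```text
t: 9.08
ee_pos: [0.6177, -0.2557, 0.2263]
tcp_rot: [-0.001, 0.59, 0.807, 0.001]
wrist_force: [-2.8, 4.9, 9.9]
width: -0.0002
t: 9.42
ee_pos: [0.6181, -0.2552, 0.2206]
tcp_rot: [-0.0, 0.59, 0.807, 0.002]
wrist_force: [-2.2, 5.6, 6.6]
width: 0.0
t 9.4 at [ 0.6181 -0.2552  0.2206] yaw 107.7 w 0.0000 F [-2.2  5.6  6.6] q6 -0.72 | rows: shift [-0.17 -0.2   0.86] twist -0.1
scene 615 uv box 125 193 222 249 z [0.2042 0.2297 0.234 ]
 top plane n [-0.0019  0.0343  0.9994] inliers 522 mean [ 0.6376 -0.3188  0.2296] long axis [ 0.2558 -0.9661  0.0336] yaw -75.16779459203109 tilt of axis 1.9274255302797423 extent 0.10158567723102628 0.05064244249028313 normal tilt 1.9682947391345829 dir 93.13152319516584
 rect ((-2.8732681274414062, -2.4224205017089844), (100.34329986572266, 48.518394470214844), 1.8692691326141357) ctr [ 0.6346 -0.3166  0.2295]
 foot rect ((629.9479370117188, -293.16180419921875), 68.44096374511719)
(137, 178, 3)
side 126 uv box 328 358 135 159 z [0.2001 0.2287 0.2945]
 top plane n [0.0194 0.0697 0.9974] inliers 66 mean [ 0.6208 -0.318   0.2291] long axis [-0.387   0.9203 -0.0568] yaw 112.80777444709118 tilt of axis -3.254031575716362 extent 0.09311095764091962 0.03510717560370958 normal tilt 4.147522787145667 dir 74.44017732107713
 rect ((-7.151485443115234, 0.1254405975341797), (33.903114318847656, 95.30396270751953), 83.8585205078125) ctr [ 0.6237 -0.3245  0.2295]
 foot rect ((629.24853515625, -299.0206298828125), 71.85590362548828)
(134, 140, 3)
```

```bash
python3 -m creep '[[0,0,0.3,0,1],[0,0,0.6,0,1],[0,0,0.9,0,1],[0,0,1.2,0,1],[0,0,1.2,0,1]]';python3 go.py .6167 -.2574 .2067 107.8; python3 head.py hd4|grep top
```

```text
t: 9.93
ee_pos: [0.6175, -0.2527, 0.2081]
tcp_rot: [-0.003, 0.59, 0.807, 0.003]
wrist_force: [-2.7, 10.8, 8.4]
width: -0.0001
t 9.9 at [ 0.6175 -0.2527  0.2081] yaw 107.7 w -0.0001 F [-2.7 10.8  8.4] q6 -0.72 | rows: shift [-0.42 -0.22  0.14] twist -0.1
 top plane n [-0.0935  0.3045  0.9479] inliers 497 mean [ 0.6358 -0.3128  0.2342] long axis [ 0.2253 -0.9209  0.318 ] yaw -76.25493358901221 tilt of axis 18.543275497741583 extent 0.15235977753930982 0.05199090630789599 normal tilt 18.572271014234886 dir 107.06266575485061
 top plane n [-0.6556 -0.0573  0.753 ] inliers 46 mean [ 0.6203 -0.3056  0.2329] long axis [-0.1148  0.9931 -0.0245] yaw 96.59660883373296 tilt of axis -1.4016825107661912 extent 0.11755825773434059 0.10314554141240317 normal tilt 41.153323552711434 dir -175.0076841576774
```

```bash
python3 -m creep '[[0,0,0.2,0,1],[0,0,0.4,0,1],[0,0,0.5,0,1],[0,0,0.5,0,1],[0,0,0.5,0,1]]';python3 -m creep '[[0,0,-3,0,1],[0,0,-7,0,1],[4,0,-8,0,1],[8,0,-8,0,1],[12,0,-8,0,1]]'; python3 head.py hd5
```

```text
t: 10.45
ee_pos: [0.6173, -0.2522, 0.2028]
tcp_rot: [-0.003, 0.59, 0.807, 0.003]
wrist_force: [-4.1, 13.0, 6.7]
width: 0.0001
t: 10.87
ee_pos: [0.5819, -0.1423, 0.2831]
tcp_rot: [0.002, 0.591, 0.807, 0.001]
wrist_force: [1.2, 0.4, 0.5]
width: -0.0004
scene 766 uv box 126 194 220 249 z [0.2036 0.2299 0.2528]
 top plane n [-0.125   0.4121  0.9025] inliers 637 mean [ 0.6309 -0.2988  0.2298] long axis [ 0.2718 -0.8606  0.4306] yaw -72.47286731420036 tilt of axis 25.50620294236455 extent 0.15186785651276125 0.050994482288752495 normal tilt 25.50767108431651 dir 106.86920721853544
 rect ((-19.762290954589844, 2.1893863677978516), (50.75410842895508, 151.9049530029297), 89.12047576904297) ctr [ 0.6234 -0.2824  0.2213]
 foot rect ((629.85009765625, -300.8619079589844), 61.389930725097656)
(139, 178, 3)
side 406 uv box 335 358 136 166 z [0.2004 0.2234 0.2513]
 top plane n [-0.2098  0.3858  0.8984] inliers 228 mean [ 0.6212 -0.2885  0.2238] long axis [-0.1901  0.8852 -0.4245] yaw 102.12243739847582 tilt of axis -25.119622795419907 extent 0.11962892031352534 0.05096965269025888 normal tilt 26.048963378698815 dir 118.54401303434558
 rect ((-8.679214477539062, -3.664113998413086), (117.23760223388672, 46.73326110839844), 5.4129133224487305) ctr [ 0.6264 -0.2952  0.2279]
 foot rect ((622.52587890625, -305.583740234375), 67.79254150390625)
(140, 133, 3)
```

Camera aim now reads azimuth ≈107.3° and tilt ≈25.5°, against a wanted 107.8° and 26.0°, which is good. Next the castings.

```bash
python3 -m creep '[[0,0,0,-7,0],[0,0,0,-14,-1],[0,0,0,-21,-1],[0,0,0,-28,-1],[0,0,0,-35,-1]]'>/dev/null; python3 go.py .437 .368 .16 172.5
```

```text
t 11.4 at [ 0.582  -0.1435  0.2816] yaw 143.0 w 0.0602 F [ 0.2  0.3 -0.4] q6 -1.19 | rows: shift [42.39 32.11 12.11] twist -29.5
```

```bash
python3 -m creep '[[3,2.3,0,-6,-1],[6,4.6,0,-12,-1],[9,6.9,0,-18,-1],[12,9.2,0,-24,-1],[15,11.4,0,-29.5,-1]]'>/dev/null; python3 go.py .437 .368 .16 172.5
```

```text
t 11.8 at [0.5316 0.0399 0.2817] yaw 172.4 w 0.0853 F [-0.2  0.5 -0.2] q6 -1.38 | rows: shift [13.74 31.27 12.15] twist -0.1
```

```bash
python3 -m creep '[[1.5,3.5,0,0,-1],[3,7,0,0,-1],[4.6,10.5,0,0,-1],[6.2,14,0,0,-1],[7.7,17.5,2,0,-1]]'>/dev/null;  python3 -m creep '[[1.5,3.5,2,0,-1],[3,7,5,0,-1],[4.6,10.5,8,0,-1],[6,13.5,9,0,-1],[6,13.5,9,0,-1]]'>/dev/null;python3 go.py .437 .368 .16 172.5
python3 - <<'E'
from m import *
c=cam('wrist'); save(c,'w2.png'); rects(c,.028,.045,anyc); rects(c,.014,.027,white)
E
```

```text
t 12.6 at [0.4363 0.3673 0.1685] yaw 172.3 w 0.0854 F [ 0.2 -0.5 -0.2] q6 -0.76 | rows: shift [-0.07  0.08  0.85] twist -0.2
uv [319. 219.] n 8020 xy 436.1 366.8 size 119.5 61.8 yaw -7.4 z med/98 36.3 37.8
uv [ 48. 317.] n 2304 xy 485.2 142.3 size 114.0 28.4 yaw 16.6 z med/98 36.5 44.6
uv [493. 284.] n 821 xy 505.3 499.5 size 48.6 26.9 yaw -48.2 z med/98 32.3 44.6
uv [214. 394.] n 2734 xy 577.9 253.1 size 79.3 42.4 yaw -7.7 z med/98 36.0 37.7
uv [181. 222.] n 9313 xy 424.1 259.4 size 118.9 61.6 yaw -10.9 z med/98 20.2 21.7
uv [500. 267.] n 157 xy 494.7 504.8 size 43.9 14.0 yaw -84.0 z med/98 20.9 26.2
```

View pics/w2.png

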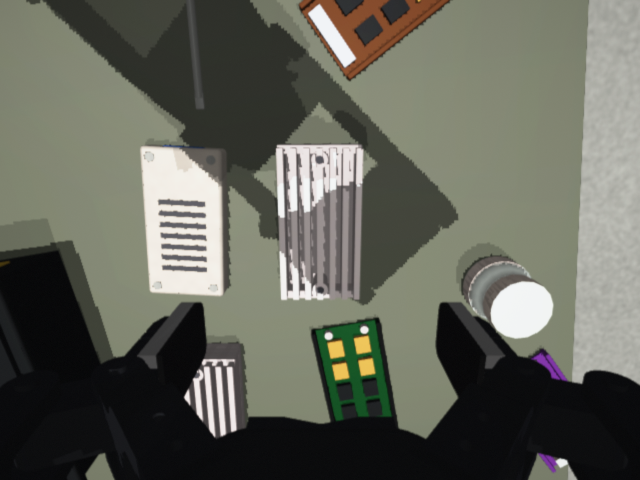

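The wrist picture shows casting A at (320,222), cover B at (183,222), the casting B corner at (215,400), and the green board at (350,370). The measured pose agrees with its given size to 0.5 mm.

```bash
python3 -m creep '[[0,0.1,4,0,-1],[0,0.1,8,0,-1],[0,0.1,12,0,-1],[0,0.1,15,0,-1],[0,0.1,16.5,0,-1]]';python3 -m creep '[[0,0,0.5,0,-1],[0,0,1,0,-1],[0,0,1,0,-1],[0,0,1,0,-1]]'; python3 go.py .436 .3668 -.01 172.6
python3 - <<'E'
from h import *
c=cam('side');P=cloud(c); e=env.get_obs()['ee_pos']
m=(np.linalg.norm(P[...,:2]-e[:2],axis=-1)<.075)&(c['pixels'].max(-1)<75)&(P[...,2]>.004)
Q=P[m]; print(np.sort(Q[:,2])[[0,5,10,20,40]].round(4))
save(c,'s2.png'); i=cv2.imread('pics/s2.png')[260:400,190:350]; cv2.imwrite('pics/s2c.png',cv2.resize(i,None,fx=4,fy=4))
E
```

```text
t: 13.1
ee_pos: [0.4382, 0.3624, 0.004]
tcp_rot: [-0.001, 0.069, 0.998, -0.002]
wrist_force: [-1.6, -0.0, -0.4]
width: 0.0854
t: 13.43
ee_pos: [0.4397, 0.3652, -0.0016]
tcp_rot: [0.001, 0.069, 0.998, 0.001]
wrist_force: [-0.1, 0.4, 0.4]
width: 0.0854
t 13.4 at [ 0.4397  0.3652 -0.0016] yaw 172.1 w 0.0854 F [-0.1  0.4  0.4] q6 -0.76 | rows: shift [0.39 0.11 0.84] twist -0.5
[0.004  0.0044 0.0048 0.0061 0.0249]
```

View pics/s2c.png

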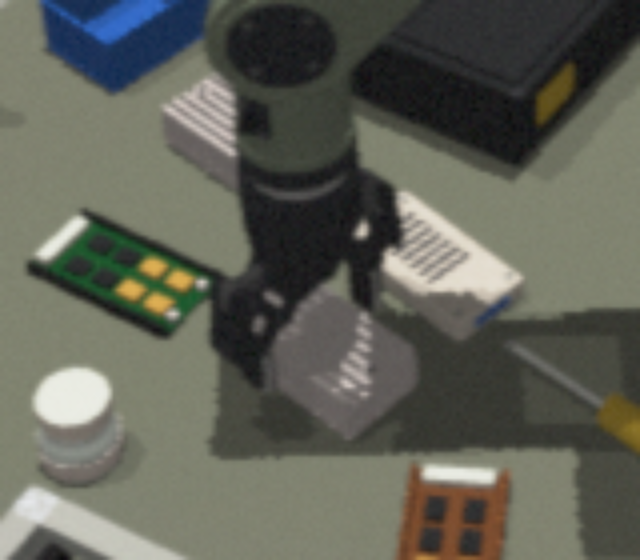

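The fingers straddle casting A (tips at crop 255,380 and 370,300), clear of the cover and the board. I'll lower slightly and grip.

```bash
python3 -m creep '[[0.3,0.1,0.3,0,-1],[0.3,0.1,0.6,0,-1],[0.3,0.1,0.8,0,-1],[0.3,0.1,0.8,0,-1]]';python3 -m creep '[[0,0,0,0,0],[0,0,0,0,0.3],[0,0,0,0,1],[0,0,0,0,1],[0,0,0,0,1]]' 100; python3 -m creep '[[0,0,0,0,1],[0,0,0,0,1],[0,0,-0.5,0,1],[0,0,-1.5,0,1],[0,0,-2.5,0,1]]'
```

```text
t: 13.82
ee_pos: [0.4351, 0.3661, -0.0112]
tcp_rot: [-0.0, 0.068, 0.998, -0.0]
wrist_force: [-0.0, 0.6, -0.3]
width: 0.0855
t: 14.23
ee_pos: [0.4357, 0.3663, -0.0105]
tcp_rot: [0.0, 0.068, 0.998, 0.0]
wrist_force: [-0.2, 0.2, 5.0]
width: 0.0607
t: 14.65
ee_pos: [0.4344, 0.3653, 0.0134]
tcp_rot: [-0.001, 0.068, 0.998, -0.001]
wrist_force: [-0.0, -0.7, -6.5]
width: 0.0613
```

```bash
python3 -m creep '[[0,0,-3,0,1],[0,0,-6,0,1],[0,0,-9,0,1],[0,0,-12,0,1],[0,0,-13,0,1]]';python3 go.py .5311 -.0355 .145 182.3
```

```text
t: 15.07
ee_pos: [0.4371, 0.3676, 0.149]
tcp_rot: [0.003, 0.068, 0.998, 0.003]
wrist_force: [0.5, 1.5, -6.7]
width: 0.061
t 15.1 at [0.4371 0.3676 0.149 ] yaw 172.2 w 0.0610 F [ 0.5  1.5 -6.7] q6 -0.75 | rows: shift [-14.81 -38.65   0.25] twist -10.1
```

```bash
python3 -m creep '[[-1,-2.5,0,-2,1],[-2.3,-6,0,-4,1],[-3.6,-9.5,0,-6,1],[-5,-13,0,-8,1],[-6.3,-16.5,0,-10,1]]'>/dev/null; python3 go.py .5311 -.0355 .145 182.3
```

```text
t 15.5 at [0.4746 0.1923 0.1431] yaw -177.7 w 0.0606 F [ 1.5 -0.2 -7. ] q6 -1.25 | rows: shift [ -4.73 -22.99  -0.18] twist 0.0
```

```bash
python3 -m creep '[[-0.8,-4,0,0,1],[-1.6,-8,0,0,1],[-2.4,-12,0,0,1],[-3.2,-16,0,0,1],[-4,-19.5,0,0,1]]'>/dev/null; python3 -m creep '[[-0.3,-1.5,0,0,1],[-0.6,-2.5,0,0,1],[-0.6,-2.5,0,0,1],[-0.6,-2.5,0,0,1]]'>/dev/null; python3 go.py .5311 -.0355 .145 182.3;  python3 - <<'E'
from m import *
c=cam('wrist'); save(c,'w3.png'); rects(c,.076,.09,anyc,xr=(.3,.8),yr=(-.2,.25))
for n in ['scene','side']: rects(cam(n),.076,.09,dark,xr=(.38,.68),yr=(-.2,.22),amin=200)
E
```

```text
t 16.2 at [ 0.5289 -0.0236  0.1434] yaw -177.9 w 0.0610 F [ 0.2  1.  -6.6] q6 -1.67 | rows: shift [-0.17 -1.2  -0.17] twist -0.2
uv [386. 155.] n 29312 xy 523.9 13.6 size 280.7 186.5 yaw -87.8 z med/98 79.4 83.6
uv [292. 257.] n 1360 xy 530.9 13.9 size 278.3 197.9 yaw -87.3 z med/98 79.5 85.0
uv [316. 257.] n 881 xy 524.9 20.6 size 280.3 193.4 yaw -87.5 z med/98 79.9 85.7
```

View pics/w3.png

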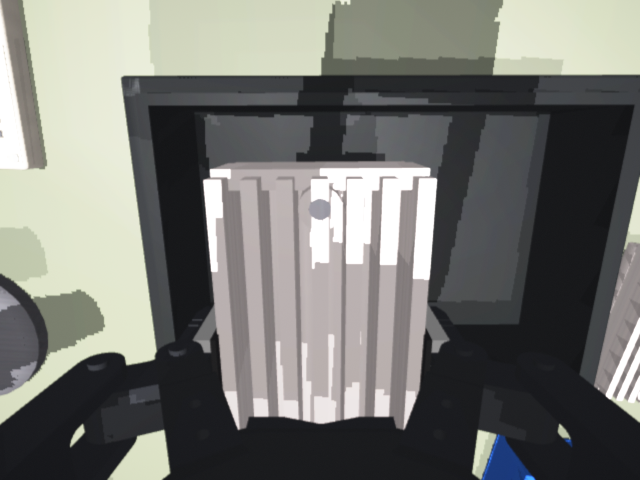

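The wrist view shows the casting held straight over the tote mouth, with tote walls at u≈150 and 620 and the rim at v≈90. The tote centre refines to (528.5, 14.5), yaw 2.3°.

```bash
python3 -m creep '[[-0.2,-1.3,0,-0.2,1],[-0.2,-1.3,0,-0.2,1],[-0.2,-1.3,3,-0.2,1],[-0.2,-1.3,6,-0.2,1],[-0.2,-1.3,9,-0.2,1]]'; python3 go.py .5307 -.0375 -.0045 182.3
```

```text
t: 16.8
ee_pos: [0.5324, -0.0358, 0.0538]
tcp_rot: [0.001, -0.021, 1.0, 0.0]
wrist_force: [-0.3, 0.2, -6.3]
width: 0.0607
t 16.8 at [ 0.5324 -0.0358  0.0538] yaw -177.6 w 0.0607 F [-0.3  0.2 -6.3] q6 -1.70 | rows: shift [ 0.19 -0.17  5.83] twist 0.1
```

```bash
python3 -m creep '[[0.2,-0.2,3,0,1],[0.2,-0.2,5,0,1],[0.2,-0.2,5.3,0,1],[0.2,-0.2,5.6,0,1],[0.2,-0.2,5.8,0,1]]'; python3 -m creep '[[0,0,0,0,1],[0,0,0,0,1]]'; python3 go.py .5307 -.0375 -.0045 182.3
```

```text
t: 17.22
ee_pos: [0.5315, -0.0385, -0.0031]
tcp_rot: [0.001, -0.021, 1.0, -0.0]
wrist_force: [-0.1, 0.1, -5.2]
width: 0.0606
t: 17.38
ee_pos: [0.5314, -0.0388, -0.0025]
tcp_rot: [0.002, -0.021, 1.0, -0.0]
wrist_force: [0.6, 0.2, -7.1]
width: 0.061
t 17.4 at [ 0.5314 -0.0388 -0.0025] yaw -177.6 w 0.0610 F [ 0.6  0.2 -7.1] q6 -1.71 | rows: shift [0.07 0.14 0.2 ] twist 0.1
```

```bash
python3 -m creep '[[0,0,0.1,0,1],[0,0,0.2,0,1],[0,0,0.2,0,1],[0,0,0.2,0,1]]'; python3 go.py .5307 -.0375 -.0045 182.3
```

```text
t: 17.72
ee_pos: [0.5311, -0.039, -0.0045]
tcp_rot: [0.001, -0.021, 1.0, -0.0]
wrist_force: [-1.8, 0.9, 6.4]
width: 0.0608
t 17.7 at [ 0.5311 -0.039  -0.0045] yaw -177.6 w 0.0608 F [-1.8  0.9  6.4] q6 -1.71 | rows: shift [ 0.03  0.15 -0.  ] twist 0.1
```

Seated (the force reversed to +6 N). Release, rise, and go to casting B.

```bash
python3 -m creep '[[0,0,0,0,-0.3],[0,0,0,0,-0.6],[0,0,0,0,-0.8],[0,0,-0.3,0,-0.8],[0,0,-1,0,-0.8]]'; python3 -m creep '[[0,0,-4,0,-0.8],[0,0,-8,0,-0.8],[0,0,-12,0,-1],[0,0,-16,0,-1],[0,0,-17,0,-1]]'; python3 go.py .5965 .242 .16 172.2
```

```text
t: 18.13
ee_pos: [0.5298, -0.039, 0.0038]
tcp_rot: [-0.001, -0.021, 1.0, 0.0]
wrist_force: [-1.2, 0.4, 1.3]
width: 0.0771
t: 18.55
ee_pos: [0.5337, -0.0393, 0.1814]
tcp_rot: [0.007, -0.021, 1.0, -0.001]
wrist_force: [-0.2, -0.7, -0.6]
width: 0.0854
t 18.6 at [ 0.5337 -0.0393  0.1814] yaw -177.6 w 0.0854 F [-0.2 -0.7 -0.6] q6 -1.71 | rows: shift [-7.41 27.85  2.19] twist 10.2
```

```bash
python3 -m creep '[[-1,4,0,2,-1],[-2.1,8,0,4,-1],[-3.2,12,0,6,-1],[-4.2,16,0,8,-1],[-5.3,20,0,10,-1]]'>/dev/null; python3 -m creep '[[-0.3,4,0,0,-1],[-0.6,7.4,1.6,0,-1],[-0.8,7.6,1.6,0,-1],[-0.8,7.6,1.6,0,-1]]'>/dev/null; python3 go.py .5965 .242 .16 172.2;  python3 - <<'E'
from m import *
c=cam('wrist'); rects(c,.028,.045,anyc,amin=1500)
c=cam('scene'); rects(c,.028,.055,white,xr=(.42,.65),yr=(-.1,.13),amin=200)
E
```

```text
t 19.3 at [0.5924 0.2388 0.1567] yaw 172.5 w 0.0854 F [-0.3 -0.6 -0.5] q6 -1.08 | rows: shift [-0.36  0.37 -0.33] twist 0.3
uv [164. 133.] n 2709 xy 523.1 144.5 size 177.4 1.8 yaw 2.2 z med/98 36.8 44.7
uv [323. 228.] n 8523 xy 597.6 240.4 size 120.1 61.9 yaw -7.7 z med/98 36.3 37.8
uv [286. 389.] n 1730 xy 720.0 194.5 size 99.9 2.9 yaw 82.7 z med/98 36.8 44.8
uv [273. 256.] n 629 xy 525.0 -37.9 size 106.9 61.4 yaw 2.6 z med/98 41.4 45.8
```

```bash
python3 -m creep '[[-0.5,0.2,4,0,-1],[-0.5,0.2,8,0,-1],[-0.5,0.2,12,0,-1],[-0.5,0.2,14.5,0,-1],[-0.5,0.2,15,0,-1]]'>/dev/null;  python3 -m creep '[[0,0,0,0,-1],[0,0,0,0,-1]]'; python3 go.py .5976 .2404 -.0105 172.3
```

```text
t: 19.98
ee_pos: [0.5995, 0.2381, 0.01]
tcp_rot: [0.001, 0.067, 0.998, 0.001]
wrist_force: [0.5, 0.2, 0.9]
width: 0.0856
t 20.0 at [0.5995 0.2381 0.01  ] yaw 172.3 w 0.0856 F [0.5 0.2 0.9] q6 -1.08 | rows: shift [0.23 0.2  2.05] twist -0.0
```

```bash
python3 -m creep '[[0.2,0.2,1,0,-1],[0.2,0.2,1.7,0,-1],[0.2,0.2,2,0,-1],[0.2,0.2,2,0,-1]]';python3 -m creep '[[0,0,0,0,0],[0,0,0,0,0.3],[0,0,0,0,1],[0,0,0,0,1],[0,0,0,0,1]]' 100; python3 -m creep '[[0,0,0,0,1],[0,0,0,0,1],[0,0,-0.5,0,1],[0,0,-1.5,0,1],[0,0,-2.5,0,1]]';python3 -m creep '[[0,0,-3,0,1],[0,0,-6,0,1],[0,0,-9,0,1],[0,0,-12,0,1],[0,0,-13,0,1]]';python3 go.py .5263 .0695 .145 182.3
```

```text
t: 20.32
ee_pos: [0.596, 0.2408, -0.0123]
tcp_rot: [-0.0, 0.066, 0.998, -0.0]
wrist_force: [-1.2, 0.3, 0.4]
width: 0.0852
t: 20.73
ee_pos: [0.597, 0.241, -0.0112]
tcp_rot: [0.001, 0.066, 0.998, 0.0]
wrist_force: [0.3, -0.3, 4.7]
width: 0.0608
t: 21.15
ee_pos: [0.595, 0.2405, 0.0122]
tcp_rot: [-0.002, 0.067, 0.998, -0.001]
wrist_force: [0.5, 0.3, -6.4]
width: 0.0609
t: 21.57
ee_pos: [0.5985, 0.2417, 0.1485]
tcp_rot: [0.004, 0.067, 0.998, 0.002]
wrist_force: [1.7, 1.3, -5.0]
width: 0.0607
t 21.6 at [0.5985 0.2417 0.1485] yaw 172.4 w 0.0607 F [ 1.7  1.3 -5. ] q6 -1.07 | rows: shift [  4.87 -18.03   0.24] twist -9.9
```

```bash
python3 -m creep '[[1,-3.5,0,-3,1],[2,-7.2,0,-6,1],[3,-11,0,-9,1],[4,-14.7,0,-9.9,1],[4.9,-18,0,-9.9,1]]'>/dev/null; python3 -m creep '[[0,0,0,0,1],[0,0,0,0,1],[0,0,0,0,1]]'>/dev/null; python3 go.py .5263 .0695 -.0045 182.3
```

```text
t 22.2 at [0.524  0.0691 0.1428] yaw -177.8 w 0.0604 F [ 0.3 -0.2 -6.5] q6 -1.50 | rows: shift [-0.23  0.02 14.73] twist -0.1
```

```bash
python3 -m creep '[[-0.2,0,3,0,1],[-0.2,0,6,0,1],[-0.2,0,9.5,0,1],[-0.2,0,12,0,1],[-0.2,0,13.6,0,1]]'>/dev/null; python3 -m creep '[[0,0,0,0,1],[0,0,0,0,1]]'; python3 go.py .5263 .0695 -.0045 182.3
```

```text
t: 22.82
ee_pos: [0.5261, 0.0701, 0.0063]
tcp_rot: [-0.001, -0.02, 1.0, -0.0]
wrist_force: [0.3, 0.5, -5.6]
width: 0.061
t 22.8 at [0.5261 0.0701 0.0063] yaw -177.7 w 0.0610 F [ 0.3  0.5 -5.6] q6 -1.50 | rows: shift [-0.02 -0.06  1.08] twist 0.0
```

```bash
python3 -m creep '[[0,0,0.4,0,1],[0,0,0.8,0,1],[0,0,1.0,0,1],[0,0,1.1,0,1],[0,0,1.1,0,1]]';python3 -m creep '[[0,0,0,0,-0.3],[0,0,0,0,-0.6],[0,0,0,0,-0.8],[0,0,-0.3,0,-0.8],[0,0,-1,0,-0.8]]'; python3 -m creep '[[0,0,-4,0,-0.8],[0,0,-8,0,-0.8],[0,0,-12,0,-1],[0,0,-16,0,-1],[0,0,-17,0,-1]]'; python3 go.py .4241 .2594 .16 169.1
```

```text
t: 23.23
ee_pos: [0.5261, 0.0691, -0.0036]
tcp_rot: [0.0, -0.02, 1.0, -0.0]
wrist_force: [0.7, -0.4, -5.6]
width: 0.061
t: 23.65
ee_pos: [0.5259, 0.0669, 0.0059]
tcp_rot: [-0.0, -0.02, 1.0, -0.002]
wrist_force: [1.0, -10.1, -3.9]
width: 0.0769
t: 24.07
ee_pos: [0.5299, 0.0694, 0.184]
tcp_rot: [0.007, -0.02, 1.0, 0.001]
wrist_force: [1.2, 0.3, 0.7]
width: 0.0857
t 24.1 at [0.5299 0.0694 0.184 ] yaw -177.7 w 0.0857 F [1.2 0.3 0.7] q6 -1.50 | rows: shift [ 9.86 19.4   2.27] twist 13.2
```

Lateral −10 N at release, so I'll check how casting B sits.

Run:
```python
from m import *
c=cam('wrist'); save(c,'w4.png'); rects(c,.03,.05,white,xr=(.42,.65),yr=(-.12,.15),amin=500)
P=cloud(c)
for s in [(-1),1]:
    q=P[(abs(P[...,0]-.527)<.055)&(abs(P[...,1]-(-.038 if s<0 else .068))<.03)&(P[...,2]>.036)&(P[...,2]<.05)]
    A=np.c_[q[:,:2],np.ones(len(q))]; print(len(q),np.linalg.lstsq(A,q[:,2],rcond=None)[0], q[:,2].mean())
c=cam('scene'); rects(c,.034,.055,white,xr=(.42,.65),yr=(-.1,.13),amin=200)
```

```text
uv [178. 210.] n 7660 xy 532.0 -38.3 size 120.0 62.4 yaw 2.8 z med/98 42.3 43.8
uv [321. 212.] n 6293 xy 527.5 69.8 size 120.1 61.7 yaw 2.1 z med/98 42.4 43.9
8221 [0.0015 0.0076 0.0409] 0.04143164469590728
5847 [-0.0007 -0.0013  0.0427] 0.042238011190818874
uv [273. 256.] n 629 xy 524.2 -37.8 size 109.3 60.9 yaw 2.7 z med/98 41.4 45.8
```

View pics/w4.png

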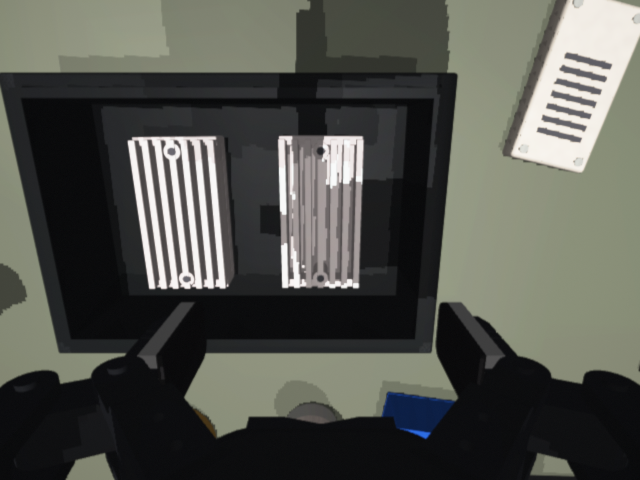

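The wrist view shows both castings side by side, flat in the tote at (180,212) and (320,212), with tops at z=42 mm as they should be. The knuckles probably brushed the rim, so I'll open less in there. Next is cover B.

```bash
python3 -m creep '[[2,3.8,0,4,-1],[4,7.6,0,8,-1],[6,11.4,0,13,-1],[8,15.2,0,13,-1],[9.8,19.2,1.5,13,-1]]'>/dev/null; python3 -m creep '[[0,0,0,0,-1],[0,0,0,0,-1]]'; python3 go.py .4241 .2594 -.009 169.1;python3 - <<'E'
from m import *
rects(cam('wrist'),.013,.027,white,xr=(.3,.6),yr=(.15,.33),amin=1000)
E
```

```text
t: 24.75
ee_pos: [0.4223, 0.2497, 0.1617]
tcp_rot: [-0.002, 0.091, 0.996, -0.001]
wrist_force: [-0.5, -0.4, -0.1]
width: 0.0854
t 24.8 at [0.4223 0.2497 0.1617] yaw 169.5 w 0.0854 F [-0.5 -0.4 -0.1] q6 -0.88 | rows: shift [-0.05  1.04 17.07] twist 0.4
uv [332. 214.] n 9322 xy 424.2 259.5 size 118.6 61.6 yaw -11.0 z med/98 20.3 21.7
```

```bash
python3 -m creep '[[0,1,4,0.4,-1],[0,1,8,0.4,-1],[0,1,12,0.4,-1],[0,1,15,0.4,-1],[0,1,15,0.4,-1]]'>/dev/null; python3 -m creep '[[0,0,0,0,-1],[0,0,0,0,-1]]'; python3 go.py .4241 .2594 -.009 169.0
```

```text
t: 25.38
ee_pos: [0.4281, 0.2585, 0.0151]
tcp_rot: [0.001, 0.098, 0.995, 0.001]
wrist_force: [-0.4, 0.4, 1.1]
width: 0.0855
t 25.4 at [0.4281 0.2585 0.0151] yaw 168.8 w 0.0855 F [-0.4  0.4  1.1] q6 -0.85 | rows: shift [0.41 0.01 2.41] twist -0.2
```

```bash
python3 -m creep '[[0.4,0,1,0,-1],[0.4,0,2,0,-1],[0.4,0,2.3,0,-1],[0.4,0,2.3,0,-1]]';python3 -m creep '[[0,0,0,0,0],[0,0,0,0,0.3],[0,0,0,0,1],[0,0,0,0,1],[0,0,0,0,1]]' 70; python3 -m creep '[[0,0,0,0,1],[0,0,0,0,1],[0,0,-0.5,0,1],[0,0,-1.5,0,1],[0,0,-2.5,0,1]]';python3 -m creep '[[0,0,-3,0,1],[0,0,-6,0,1],[0,0,-9,0,1],[0,0,-12,0,1],[0,0,-13.5,0,1]]';python3 go.py .5275 .0698 .155 182.2
```

```text
t: 25.72
ee_pos: [0.4228, 0.2595, -0.0088]
tcp_rot: [0.0, 0.097, 0.995, 0.0]
wrist_force: [0.2, -0.8, 1.3]
width: 0.0857
t: 26.13
ee_pos: [0.4231, 0.2598, -0.0081]
tcp_rot: [0.001, 0.097, 0.995, 0.0]
wrist_force: [-0.0, -1.1, 5.1]
width: 0.0601
t: 26.55
ee_pos: [0.4223, 0.2594, 0.0165]
tcp_rot: [-0.0, 0.097, 0.995, -0.0]
wrist_force: [0.2, 0.4, -1.1]
width: 0.0603
t: 26.97
ee_pos: [0.4239, 0.2603, 0.1556]
tcp_rot: [0.003, 0.097, 0.995, 0.002]
wrist_force: [-0.4, 0.1, -2.0]
width: 0.06
t 27.0 at [0.4239 0.2603 0.1556] yaw 168.9 w 0.0600 F [-0.4  0.1 -2. ] q6 -0.85 | rows: shift [-13.85 -16.7    0.05] twist -13.3
```

```bash
python3 -m creep '[[-2.7,-3.3,0,-3,1],[-5.4,-6.6,0,-6,1],[-8.1,-9.9,0,-10,1],[-10.8,-13.2,0,-13.3,1],[-13.8,-16.7,0,-13.3,1]]'>/dev/null; python3 -m creep '[[0,0,0,0,1],[0,0,0,0,1],[0,0,0,0,1]]'; python3 go.py .5275 .0698 .034 182.2
```

```text
t: 27.63
ee_pos: [0.5211, 0.0763, 0.1513]
tcp_rot: [-0.0, -0.018, 1.0, 0.0]
wrist_force: [1.0, -0.0, -2.2]
width: 0.0602
t 27.6 at [0.5211 0.0763 0.1513] yaw -177.9 w 0.0602 F [ 1.  -0.  -2.2] q6 -1.48 | rows: shift [-0.62 -0.68 11.73] twist -0.1
```

```bash
python3 -m creep '[[-0.6,-0.7,2,0,1],[-0.6,-0.7,6,0,1],[-0.6,-0.7,9,0,1],[-0.6,-0.7,10,0,1],[-0.6,-0.7,10,0,1]]'>/dev/null; python3 -m creep '[[0,0,0,0,1],[0,0,0,0,1]]'; python3 go.py .5275 .0698 .034 182.2
```

```text
t: 28.22
ee_pos: [0.5293, 0.0703, 0.0528]
tcp_rot: [0.002, -0.019, 1.0, 0.0]
wrist_force: [0.2, 0.3, -0.6]
width: 0.0605
t 28.2 at [0.5293 0.0703 0.0528] yaw -177.8 w 0.0605 F [ 0.2  0.3 -0.6] q6 -1.50 | rows: shift [ 0.19 -0.04  1.88] twist 0.0
```

```bash
python3 -m creep '[[0.2,0,0.8,0,1],[0.2,0,1.4,0,1],[0.2,0,1.7,0,1],[0.2,0,1.9,0,1],[0.2,0,1.9,0,1]]';python3 go.py .5275 .0698 .0335 182.2
```

```text
t: 28.63
ee_pos: [0.5255, 0.0694, 0.0339]
tcp_rot: [-0.0, -0.019, 1.0, 0.0]
wrist_force: [-6.5, 0.4, 15.9]
width: 0.0605
t 28.6 at [0.5255 0.0694 0.0339] yaw -177.8 w 0.0605 F [-6.5  0.4 15.9] q6 -1.50 | rows: shift [-0.2   0.03  0.04] twist -0.0
```

```bash
python3 -m creep '[[-0.1,0,-0.1,0,1],[-0.1,0,-0.1,0,0],[-0.1,0,-0.1,0,-0.4],[-0.1,0,-0.1,0,-0.6],[-0.1,0,-0.3,0,-0.7]]';python3 -m creep '[[0,0,-1,0,-0.7],[0,0,-4,0,-0.8],[0,0,-8,0,-1],[0,0,-12,0,-1],[0,0,-13,0,-1]]'; python3 go.py .4335 -.2572 .17 180;  python3 - <<'E'
from m import *
rects(cam('wrist'),.05,.072,white,xr=(.42,.65),yr=(-.12,.15),amin=500)
rects(cam('scene'),.005,.02,lambda p:(p[...,1]>p[...,0]+8)&(p[...,1]>p[...,2]),xr=(.4,.8),yr=(.2,.6),amin=100)
E
```

```text
t: 29.05
ee_pos: [0.5269, 0.0694, 0.0347]
tcp_rot: [0.0, -0.019, 1.0, -0.0]
wrist_force: [-0.4, 0.5, -0.0]
width: 0.0727
t: 29.47
ee_pos: [0.5304, 0.0698, 0.1718]
tcp_rot: [0.006, -0.019, 1.0, 0.001]
wrist_force: [2.4, 0.1, 0.6]
width: 0.0857
t 29.5 at [0.5304 0.0698 0.1718] yaw -177.8 w 0.0857 F [2.4 0.1 0.6] q6 -1.50 | rows: shift [ 1.092e+01 -3.231e+01  2.000e-02] twist 2.2
uv [320. 218.] n 13309 xy 527.8 70.3 size 119.8 62.1 yaw 2.2 z med/98 62.2 63.7
uv [441. 302.] n 322 xy 618.0 417.2 size 122.5 55.9 yaw 3.3 z med/98 6.9 13.7
```

Cover B sits at z=62 and is centred on its casting. The green board now reads (618,417), so it has been knocked aside already. Next is cover A.

```bash
python3 -m creep '[[1.5,-3.8,0,1,-1],[3,-7.7,0,2.2,-1],[4.5,-11.5,0,2.2,-1],[6,-15.4,0,2.2,-1],[7.5,-19.3,0,2.2,-1]]'>/dev/null; python3 -m creep '[[1,-3.5,0,0,-1],[2,-7,0,0,-1],[3,-11,0,0,-1],[3.6,-13,0,0,-1],[3.6,-13,0,0,-1]]'; python3 -m creep '[[0,0,0,0,-1]]'>/dev/null; python3 go.py .4335 -.2572 .17 180
python3 - <<'E'
from m import *
rects(cam('wrist'),.013,.027,white,xr=(.3,.6),yr=(-.36,-.15),amin=1000)
E
```

```text
t: 30.4
ee_pos: [0.4212, -0.2591, 0.163]
tcp_rot: [-0.002, 0.003, 1.0, 0.0]
wrist_force: [0.9, 0.6, 0.7]
width: 0.0855
t 30.5 at [ 0.4219 -0.2562  0.1631] yaw 179.8 w 0.0855 F [0.  0.7 0.2] q6 -2.14 | rows: shift [-1.16 -0.1  -0.69] twist -0.2
uv [231.  76.] n 2111 xy 314.9 -319.7 size 37.1 34.8 yaw 81.5 z med/98 17.9 19.5
uv [313. 232.] n 8951 xy 433.6 -260.4 size 119.1 61.4 yaw 1.4 z med/98 20.3 21.7
```

```bash
python3 -m creep '[[-1.2,-0.4,4,-1.6,-1],[-1.2,-0.4,8,-1.6,-1],[-1.2,-0.4,12,-1.6,-1],[-1.2,-0.4,15,-1.6,-1],[-1.2,-0.4,15,-1.6,-1]]'>/dev/null; python3 -m creep '[[0,0,0,0,-1],[0,0,0,0,-1]]'; python3 go.py .4336 -.2604 -.009 181.4
```

```text
t: 31.12
ee_pos: [0.4365, -0.2598, 0.0161]
tcp_rot: [0.001, -0.014, 1.0, -0.001]
wrist_force: [0.4, -0.8, -0.1]
width: 0.0852
t 31.1 at [ 0.4365 -0.2598  0.0161] yaw -178.4 w 0.0852 F [ 0.4 -0.8 -0.1] q6 -2.16 | rows: shift [ 0.29 -0.05  2.51] twist 0.2
```

```bash
python3 -m creep '[[0.2,0,1,0,-1],[0.2,0,2,0,-1],[0.2,0,2.4,0,-1],[0.2,0,2.4,0,-1]]';python3 -m creep '[[0,0,0,0,0],[0,0,0,0,0.3],[0,0,0,0,1],[0,0,0,0,1],[0,0,0,0,1]]' 70; python3 -m creep '[[0,0,0,0,1],[0,0,0,0,1],[0,0,-0.5,0,1],[0,0,-1.5,0,1],[0,0,-2.5,0,1]]';python3 -m creep '[[0,0,-3,0,1],[0,0,-6,0,1],[0,0,-9,0,1],[0,0,-12,0,1],[0,0,-13.5,0,1]]';python3 go.py .532 -.0383 .155 182.5
```

```text
t: 31.45
ee_pos: [0.4333, -0.26, -0.0089]
tcp_rot: [0.0, -0.014, 1.0, -0.0]
wrist_force: [-0.5, 0.2, 0.8]
width: 0.0851
t: 31.87
ee_pos: [0.4338, -0.2604, -0.008]
tcp_rot: [0.001, -0.013, 1.0, -0.0]
wrist_force: [-0.3, 0.4, 5.5]
width: 0.0608
t: 32.28
ee_pos: [0.4329, -0.2599, 0.0165]
tcp_rot: [-0.0, -0.014, 1.0, 0.0]
wrist_force: [-0.6, 0.2, -1.6]
width: 0.0603
t: 32.7
ee_pos: [0.4345, -0.2609, 0.1556]
tcp_rot: [0.003, -0.014, 1.0, -0.002]
wrist_force: [0.2, -0.4, -1.8]
width: 0.0602
t 32.7 at [ 0.4345 -0.2609  0.1556] yaw -178.4 w 0.0602 F [ 0.2 -0.4 -1.8] q6 -2.16 | rows: shift [-10.36  21.99   0.04] twist -0.9
```

```bash
python3 -m creep '[[-1,3.5,0,0,1],[-2,7,0,0,1],[-4,10.8,0,-0.5,1],[-6,14.3,0,-0.9,1],[-7.8,18,0,-0.9,1]]'>/dev/null; python3 -m creep '[[-1.3,2,0,0,1],[-2.6,4,0,0,1],[-2.6,4,0,0,1],[-2.6,4,0,0,1]]'; python3 go.py .532 -.0383 .034 182.7
```

```text
t: 33.45
ee_pos: [0.5306, -0.0359, 0.1515]
tcp_rot: [0.0, -0.023, 1.0, -0.0]
wrist_force: [-1.1, -0.5, -2.3]
width: 0.0602
t 33.5 at [ 0.5306 -0.0359  0.1515] yaw -177.4 w 0.0602 F [-1.1 -0.5 -2.3] q6 -1.71 | rows: shift [-0.12 -0.24 11.75] twist -0.1
```

```bash
python3 -m creep '[[-0.1,-0.2,3,0,1],[-0.1,-0.2,7,0,1],[-0.1,-0.2,9,0,1],[-0.1,-0.2,10,0,1],[-0.1,-0.2,10,0,1]]'>/dev/null; python3 -m creep '[[0,0,0,0,1],[0,0,0,0,1]]'; python3 go.py .532 -.0383 .0345 182.7
```

```text
t: 34.03
ee_pos: [0.5329, -0.0394, 0.0526]
tcp_rot: [0.002, -0.021, 1.0, -0.0]
wrist_force: [0.8, 0.9, -1.5]
width: 0.0603
t 34.0 at [ 0.5329 -0.0394  0.0526] yaw -177.6 w 0.0603 F [ 0.8  0.9 -1.5] q6 -1.71 | rows: shift [0.09 0.12 1.81] twist -0.3
```

```bash
python3 -m creep '[[0.1,0.1,0.8,0,1],[0.1,0.1,1.4,0,1],[0.1,0.1,1.7,0,1],[0.1,0.1,1.8,0,1],[0.1,0.1,1.8,0,1]]';python3 -m creep '[[0,0,0,0,1],[0,0,0,0,0],[0,0,-0.1,0,-0.4],[0,0,-0.1,0,-0.6],[0,0,-0.3,0,-0.7]]';python3 -m creep '[[0,0,-1,0,-0.7],[0,0,-4,0,-0.8],[0,0,-8,0,-1],[0,0,-12,0,-1],[0,0,-13,0,-1]]'; python3 go.py .618 .417 .17 183.3;  python3 - <<'E'
from m import *
rects(cam('wrist'),.05,.072,white,xr=(.42,.65),yr=(-.12,.15),amin=500)
E
```

```text
t: 34.45
ee_pos: [0.5303, -0.0379, 0.034]
tcp_rot: [-0.0, -0.022, 1.0, -0.0]
wrist_force: [-4.4, 0.4, 8.2]
width: 0.0603
t: 34.87
ee_pos: [0.5306, -0.0379, 0.0358]
tcp_rot: [0.0, -0.022, 1.0, -0.0]
wrist_force: [-0.0, 0.2, 0.2]
width: 0.0726
t: 35.28
ee_pos: [0.5342, -0.0382, 0.173]
tcp_rot: [0.006, -0.022, 1.0, -0.001]
wrist_force: [0.8, 0.0, -0.4]
width: 0.0856
t 35.3 at [ 0.5342 -0.0382  0.173 ] yaw -177.5 w 0.0856 F [ 0.8  0.  -0.4] q6 -1.71 | rows: shift [-10.33  45.12   0.35] twist -0.8
uv [322. 216.] n 13020 xy 530.5 -37.1 size 119.4 62.0 yaw 0.9 z med/98 62.3 63.7
uv [478. 220.] n 14016 xy 527.9 70.1 size 120.0 62.0 yaw 2.4 z med/98 62.3 63.7
```

Both covers are flat at z=62. Now the board.

```bash
python3 -m creep '[[-0.9,4,0,0,-1],[-1.8,8,0,0,-1],[-2.7,12,0,0,-1],[-3.6,16,0,0,-1],[-4.5,20,0,-0.8,-1]]'>/dev/null; python3 -m creep '[[-1,4,0,0,-1],[-2,8,0,0,-1],[-3,12,0,0,-1],[-4,16,0,0,-1],[-5,20,0,0,-1]]'>/dev/null; python3 -m creep '[[-0.4,2,0,0,-1],[-0.7,4,0,0,-1],[-0.7,4,0,0,-1],[-0.7,4,0,0,-1]]'>/dev/null; python3 go.py .618 .417 .17 183.3
python3 - <<'E'
from m import *
c=cam('wrist'); save(c,'w5.png'); rects(c,.006,.016,anyc,xr=(.5,.75),yr=(.3,.54),amin=500)
E
```

```text
t 36.5 at [0.6094 0.4073 0.1642] yaw -176.6 w 0.0853 F [ 0.7 -0.8  0.5] q6 -1.06 | rows: shift [-0.92  0.92 -0.58] twist 0.1
uv [333. 227.] n 8974 xy 618.0 417.9 size 119.4 62.1 yaw 3.5 z med/98 9.7 12.5
uv [462. 253.] n 2153 xy 636.8 519.8 size 88.2 40.3 yaw -0.0 z med/98 9.5 12.4
```

View pics/w5.png

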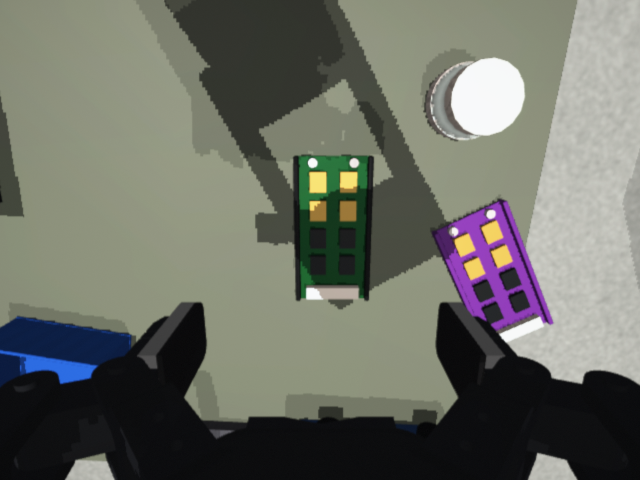

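The wrist view shows the green board at (333,227), the purple one at (492,268) well clear, and the jar at (480,98). Measured (618.0, 417.9), yaw 3.5°.

```bash
python3 -m creep '[[-0.9,1,4,0,-1],[-0.9,1,8,0,-1],[-0.9,1,12,0,-1],[-0.9,1,15,0,-1],[-0.9,1,15,0,-1]]'>/dev/null; python3 -m creep '[[0,0,0,0,-1],[0,0,0,0,-1]]'; python3 go.py .618 .4179 -.0105 183.5
```

```text
t: 37.13
ee_pos: [0.6201, 0.4171, 0.0184]
tcp_rot: [0.002, -0.028, 1.0, 0.001]
wrist_force: [-0.2, -0.6, -0.4]
width: 0.0854
t 37.1 at [0.6201 0.4171 0.0184] yaw -176.8 w 0.0854 F [-0.2 -0.6 -0.4] q6 -1.05 | rows: shift [0.21 0.08 2.88] twist -0.3
```

```bash
python3 -m creep '[[0.1,0.1,1,-0.3,-1],[0.1,0.1,2,-0.3,-1],[0.1,0.1,2.6,-0.3,-1],[0.1,0.1,2.8,-0.3,-1],[0.1,0.1,2.8,-0.3,-1]]';python3 -m creep '[[0,0,0,0,0],[0,0,0,0,0.1],[0,0,0,0,0.3],[0,0,0,0,1],[0,0,0,0,1]]' 50; python3 -m creep '[[0,0,0,0,1],[0,0,0,0,1],[0,0,-0.3,0,1],[0,0,-1,0,1],[0,0,-2,0,1]]'; python3 go.py .618 .4179 .15 183.5
```

```text
t: 37.55
ee_pos: [0.6169, 0.4179, -0.013]
tcp_rot: [-0.001, -0.031, 1.0, -0.0]
wrist_force: [-0.2, -0.4, -0.7]
width: 0.0854
t: 37.97
ee_pos: [0.618, 0.4185, -0.0114]
tcp_rot: [0.001, -0.031, 1.0, 0.0]
wrist_force: [-0.2, -0.1, 3.1]
width: 0.0603
t: 38.38
ee_pos: [0.6163, 0.4174, 0.0067]
tcp_rot: [-0.002, -0.031, 1.0, -0.001]
wrist_force: [-0.0, -0.0, -0.6]
width: 0.0604
t 38.4 at [0.6163 0.4174 0.0067] yaw -176.4 w 0.0604 F [-0.  -0.  -0.6] q6 -1.05 | rows: shift [-1.200e-01  1.000e-02 -1.433e+01] twist 0.1
```

```bash
python3 -m creep '[[0,0,-3,0,1],[0,0,-6,0,1],[0,0,-9,0,1],[0,0,-12,0,1],[0,0,-15,0,1]]';python3 -m creep '[[0,0,0,0,1],[0,0,0,0,1]]'; python3 go.py .528 .07 .16 182.4
python3 - <<'E'
from m import *
rects(cam('wrist'),.12,.22,lambda p:p.max(-1)>0,xr=(.5,.75),yr=(.3,.54),amin=500)
E
```

```text
t: 38.8
ee_pos: [0.6172, 0.4179, 0.16]
tcp_rot: [0.0, -0.031, 1.0, 0.0]
wrist_force: [-0.3, -0.4, 0.7]
width: 0.0607
t: 38.97
ee_pos: [0.6183, 0.4187, 0.1613]
tcp_rot: [0.002, -0.031, 1.0, 0.001]
wrist_force: [-0.4, -0.0, -1.1]
width: 0.0603
t 39.0 at [0.6183 0.4187 0.1613] yaw -176.4 w 0.0603 F [-0.4 -0.  -1.1] q6 -1.05 | rows: shift [ 1.118e+01 -3.424e+01 -2.000e-02] twist 1.2
uv [320. 292.] n 51667 xy 612.2 419.1 size 106.5 88.8 yaw 3.6 z med/98 180.8 212.3
```

```bash
python3 -m creep '[[1.2,-3.6,0,0,1],[2.4,-7.3,0,0.6,1],[3.6,-11,0,1.2,1],[4.8,-14.7,0,1.2,1],[6,-18.4,0,1.2,1]]'>/dev/null; python3 -m creep '[[1.2,-3.6,0,0,1],[2.4,-7.3,0,0,1],[3.6,-11,0,0,1],[5,-15.2,0,0,1],[5,-15.2,0,0,1]]'; python3 -m creep '[[0,0,0,0,1],[0,0,0,0,1]]'>/dev/null; python3 go.py .528 .07 .051 182.4
```

```text
t: 39.85
ee_pos: [0.5213, 0.0712, 0.1561]
tcp_rot: [-0.003, -0.019, 1.0, -0.002]
wrist_force: [-1.3, -0.1, -1.0]
width: 0.0604
t 40.0 at [0.525  0.0769 0.157 ] yaw -177.7 w 0.0605 F [ 0.   0.3 -0.7] q6 -1.49 | rows: shift [-0.29 -0.7  10.6 ] twist -0.1
```

```bash
python3 -m creep '[[-0.3,-0.7,3,0,1],[-0.3,-0.7,6,0,1],[-0.3,-0.7,8,0,1],[-0.3,-0.7,8.8,0,1],[-0.3,-0.7,8.8,0,1]]'>/dev/null; python3 -m creep '[[0,0,0,0,1],[0,0,0,0,1]]'; python3 go.py .528 .07 .0515 182.4
python3 - <<'E'
from h import *
c=cam('scene'); save(c,'s3.png'); i=cv2.imread('pics/s3.png')[170:320,200:390]; cv2.imwrite('pics/s3c.png',cv2.resize(i,None,fx=4,fy=4))
E
```

```text
t: 40.6
ee_pos: [0.5299, 0.0707, 0.071]
tcp_rot: [0.001, -0.021, 1.0, 0.0]
wrist_force: [1.3, -0.5, 0.3]
width: 0.0605
t 40.6 at [0.5299 0.0707 0.071 ] yaw -177.6 w 0.0605 F [ 1.3 -0.5  0.3] q6 -1.50 | rows: shift [ 0.2  -0.06  1.95] twist 0.0
```

View pics/s3c.png

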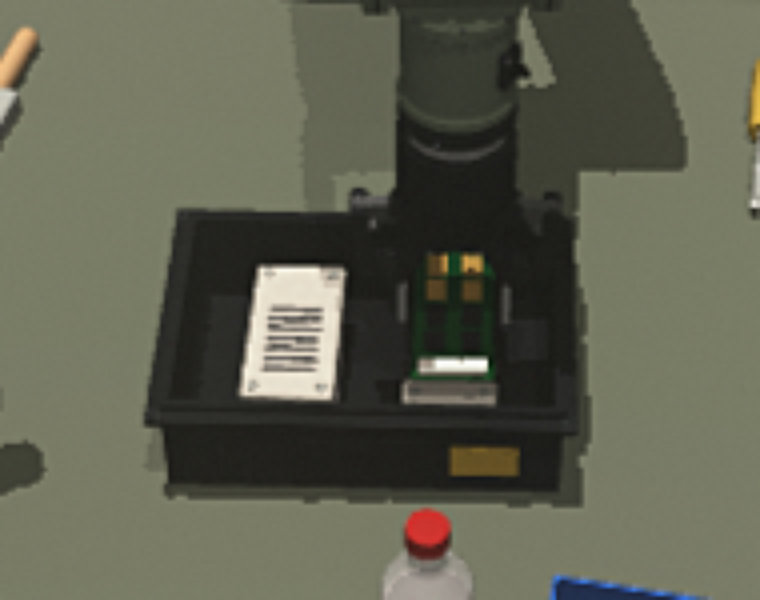

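The crop shows the board held level just above the right-hand cover (455,310), and the other cover in place at (293,330). Lower and release.

```bash
python3 -m creep '[[0.2,0,0.8,0,1],[0.2,0,1.4,0,1],[0.2,0,1.7,0,1],[0.2,0,1.8,0,1],[0.2,0,1.8,0,1]]';python3 -m creep '[[0,0,0.1,0,1],[0,0,0.1,0,1]]'; python3 go.py .528 .07 .0505 182.4
```

```text
t: 41.07
ee_pos: [0.5264, 0.0698, 0.0515]
tcp_rot: [-0.0, -0.021, 1.0, -0.0]
wrist_force: [-0.5, -0.5, 0.1]
width: 0.0609
t: 41.23
ee_pos: [0.5268, 0.0698, 0.0508]
tcp_rot: [0.0, -0.021, 1.0, -0.0]
wrist_force: [0.1, 0.1, -0.9]
width: 0.0608
t 41.2 at [0.5268 0.0698 0.0508] yaw -177.6 w 0.0608 F [ 0.1  0.1 -0.9] q6 -1.50 | rows: shift [-0.13  0.01  0.03] twist -0.0
```

```bash
python3 -m creep '[[0,0,0.1,0,1],[0,0,0.2,0,1],[0,0,0.2,0,1]]'; python3 -m creep '[[0,0,0,0,0.2],[0,0,0,0,-0.2],[0,0,0,0,-0.5],[0,0,0,0,-0.7],[0,0,-0.3,0,-0.7]]';python3 -m creep '[[0,0,-1,0,-0.7],[0,0,-4,0,-0.8],[0,0,-8,0,-1],[0,0,-12,0,-1],[0,0,-14,0,-1]]';  python3 -m creep '[[0,0,0,0,-1],[0,0,0,0,-1]]'
python3 - <<'E'
from m import *
c=cam('wrist'); save(c,'w6.png')
rects(c,.05,.08,lambda p:(p[...,1]>p[...,0]+8)|(p.min(-1)>110)|((p.max(-1)-p.min(-1))>40),xr=(.42,.65),yr=(-.12,.15),amin=500)
E
```

```text
t: 41.48
ee_pos: [0.5269, 0.0698, 0.0505]
tcp_rot: [0.001, -0.021, 1.0, -0.0]
wrist_force: [-4.0, -0.4, 11.7]
width: 0.0605
t: 41.9
ee_pos: [0.5263, 0.0698, 0.0515]
tcp_rot: [-0.0, -0.021, 1.0, -0.0]
wrist_force: [0.0, 0.7, -0.4]
width: 0.0726
t: 42.32
ee_pos: [0.5287, 0.0701, 0.1974]
tcp_rot: [0.004, -0.021, 1.0, 0.0]
wrist_force: [0.0, 0.5, 0.2]
width: 0.0854
t: 42.48
ee_pos: [0.5273, 0.0699, 0.1937]
tcp_rot: [0.002, -0.021, 1.0, 0.0]
wrist_force: [-0.4, 0.6, -0.9]
width: 0.0855
uv [178. 217.] n 13483 xy 530.3 -36.8 size 119.8 62.4 yaw 1.2 z med/98 62.3 63.7
uv [321. 218.] n 10764 xy 527.6 70.7 size 119.5 54.8 yaw 2.3 z med/98 67.9 73.9
```

View pics/w6.png

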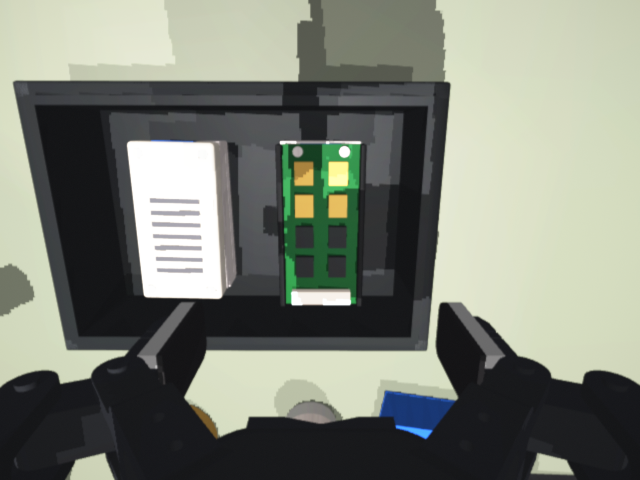

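The wrist view shows the board flat on its cover at (321,222), with its rim at z≈74, and the other cover at (183,217). Now a close check of the camera's aim.

```bash
python3 -m creep '[[-0.5,-3.5,-4,0,-1],[-1,-7,-8,0,-1],[-1.8,-10.5,-12,0,-1],[-3,-14.2,-15,0,-1],[-4,-18,-16.5,0,-1]]'; python3 go.py .63 -.30 .36
```

```text
t: 42.95
ee_pos: [0.5632, -0.0753, 0.336]
tcp_rot: [-0.0, -0.021, 1.0, 0.0]
wrist_force: [0.4, 0.1, 0.3]
width: 0.0854
t 43.0 at [ 0.5632 -0.0753  0.336 ] yaw -177.6 w 0.0854 F [0.4 0.1 0.3] q6 -1.77 | rows: shift [ -5.72 -22.74  -2.42] twist 0.0
```

```bash
python3 -m creep '[[-1.1,-4,-2,0,-1],[-2.2,-8,-2.4,0,-1],[-3.3,-12,-2.4,0,-1],[-4.4,-16,-2.4,0,-1],[-5,-19.5,-2.4,0,-1]]'>/dev/null;python3 -m creep '[[-0.5,-3,0,0,-1],[-0.5,-3,0,0,-1],[-0.5,-3,0,0,-1],[-0.5,-3,0,0,-1]]'
cat > hw.py <<'E'
from m import *
c=cam('wrist');P=cloud(c);px=c['pixels'].astype(int); save(c,'w7.png')
w=(c['z_map']>0)&(np.linalg.norm(P-np.array([.631,-.303,.21]),axis=-1)<.12)&(P[...,2]>.19)&(px.min(-1)>90)&((px.max(-1)-px.min(-1))<50)
Q=P[w]; rng=np.random.default_rng(0);best=0
for k in range(1500):
    a,b,d=Q[rng.choice(len(Q),3,replace=False)]; n=np.cross(b-a,d-a); L=np.linalg.norm(n)
    if L<1e-5: continue
    n/=L; n*=np.sign(n[2])
    if n[2]<.7: continue
    i=abs((Q-a)@n)<.0015
    if i.sum()>best: best=i.sum();I=i
T=Q[I]; m=T.mean(0); V=np.linalg.svd(T-m,full_matrices=False)[2]; n=V[2]*np.sign(V[2][2])
e1=np.cross([0,0,1.],n); e1/=np.linalg.norm(e1); e2=np.cross(n,e1)
(cx,cy),(a,b),ang=cv2.minAreaRect((np.c_[(T-m)@e1,(T-m)@e2]*1000).astype(np.float32))
C=m+(cx*e1+cy*e2)/1000
r=np.radians(ang if a>b else ang+90); ax=np.cos(r)*e1+np.sin(r)*e2; ax*=np.sign(ax[1])
print('n',len(T),'size',a,b,'normal tilt',np.degrees(np.arccos(n[2])),'normal dir',np.degrees(np.arctan2(n[1],n[0])))
tgt=np.array([.5285,.0145,.045]); eye=C+.005*ax-.022*n; v=tgt-eye
print('axis az',np.degrees(np.arctan2(ax[1],ax[0])),'down',-np.degrees(np.arcsin(ax[2])),'eye',eye,'axis pt',eye-.008*n,'want az',np.degrees(np.arctan2(v[1],v[0])),'down',-np.degrees(np.arcsin(v[2]/np.linalg.norm(v))))
E
python3 hw.py
```

```text
t: 43.7
ee_pos: [0.6274, -0.2965, 0.3573]
tcp_rot: [-0.001, -0.021, 1.0, 0.001]
wrist_force: [0.3, 0.2, 0.2]
width: 0.0855
n 8408 size 117.95477294921875 46.07269287109375 normal tilt 25.393238464060456 normal dir 108.24808981349634
axis az 107.69050684941308 down 25.392187413284315 eye [ 0.6289 -0.3031  0.2078] axis pt [ 0.63   -0.3064  0.2006] want az 107.54215044723853 down 26.05123254232106
```

View pics/w7.png

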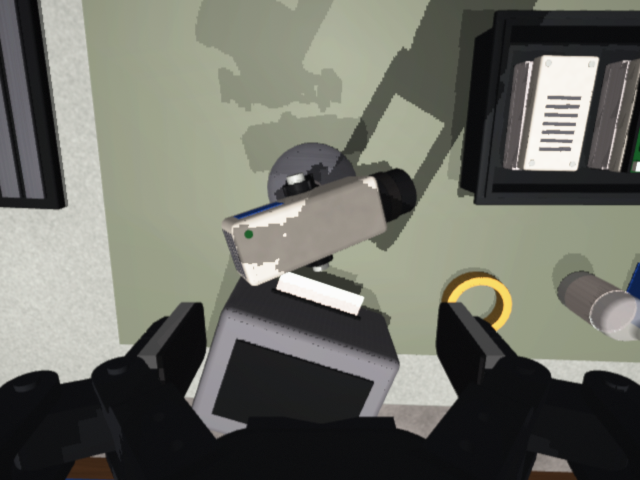

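The wrist view shows the head at (310,225), its lens (398,193) aimed at the tote (560,100). The aim is within 0.2° in azimuth and 0.7° in tilt, about 4 mm at the tote. Last check: the bystanders and the whole scene.

Run:
```python
from m import *
c=cam('scene'); save(c,'s9.png'); rects(c,.007,.06,anyc,amin=140)
```

```text
uv [195. 199.] n 374 xy 269.2 -309.4 size 141.6 43.5 yaw -11.2 z med/98 17.0 23.6
uv [391. 200.] n 152 xy 272.1 299.8 size 144.5 24.4 yaw -6.1 z med/98 20.9 28.2
uv [518. 211.] n 178 xy 264.3 691.3 size 128.0 16.7 yaw 1.3 z med/98 14.1 58.1
uv [435. 212.] n 515 xy 281.9 439.2 size 120.0 71.6 yaw -59.4 z med/98 9.6 15.3
uv [286. 249.] n 2405 xy 514.5 13.7 size 251.2 153.9 yaw -87.6 z med/98 39.3 59.7
uv [470. 266.] n 411 xy 516.6 506.6 size 51.8 51.4 yaw -40.8 z med/98 45.1 58.5
uv [548. 301.] n 211 xy 578.6 694.5 size 171.7 10.8 yaw -0.0 z med/98 14.3 57.4
uv [170. 289.] n 1143 xy 633.6 -302.9 size 114.3 111.5 yaw -64.9 z med/98 18.5 50.4
uv [290. 284.] n 1262 xy 618.6 18.0 size 261.6 15.6 yaw -87.4 z med/98 33.6 59.3
uv [497. 313.] n 823 xy 652.0 559.1 size 120.8 71.4 yaw 28.2 z med/98 9.5 14.0
uv [356. 335.] n 984 xy 745.0 191.8 size 114.2 100.3 yaw -7.3 z med/98 32.0 52.0
uv [248. 340.] n 652 xy 782.0 -73.2 size 89.1 88.1 yaw -87.6 z med/98 22.0 27.6
uv [307. 338.] n 274 xy 773.3 69.9 size 56.5 28.2 yaw -89.6 z med/98 35.3 59.0
uv [183. 359.] n 363 xy 853.1 -209.8 size 97.4 5.8 yaw -16.4 z med/98 34.8 58.9
uv [446. 374.] n 215 xy 855.0 396.3 size 89.5 3.0 yaw 0.3 z med/98 34.3 59.5
uv [414. 381.] n 767 xy 856.6 331.6 size 86.9 71.4 yaw -0.2 z med/98 12.9 57.8
```

View pics/s9.png

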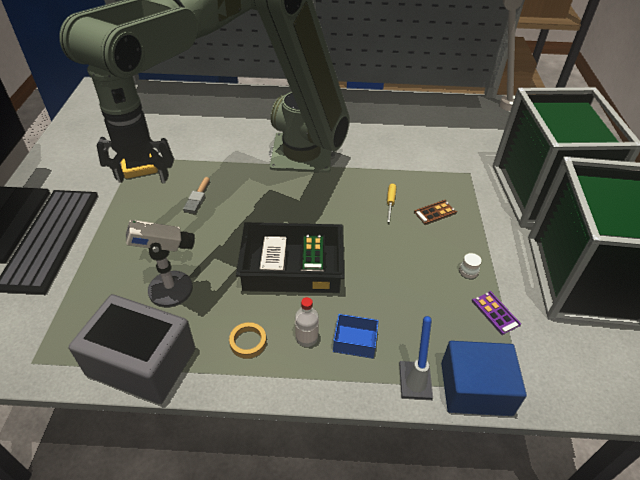

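The scene view shows the tote (290,258) packed with a cover and the board on top, and the camera aimed at it. All bystanders are at their first pixels and no loose parts are left. I'll hand in.

```bash
python3 -c "
from cell import env
print(env.hand_in(), env.get_obs()['t'])"
```

```text
the job is handed in; nothing more can be done
the job is handed in; nothing more can be done
```

The job is done and handed in: the camera is aimed at the tote, and both castings, both covers and the one green board are packed in order. I read about 44 s of the 210 s on the clock in the last check before handing in.

- **Camera:** I swivelled the head about 78° by gripping it, then tilted it by pressing the lens end down. A close wrist-camera check after packing put the aim within 0.2° in swivel and 0.7° in tilt, about 4 mm at the tote's middle.
- **Packing:** Both castings lie flat on the tote floor (tops at z = 42 mm). A cover lies flat on each (62 mm), and the board lies on one of them (about 74 mm, below the 82 mm rim). All are right side up.
- **Board:** Only one green board was found, so `board2` appears to be absent. The board was knocked about 4 cm aside during the run; I measured it again before picking it up.
- **Bystanders:** The other things on the bench sit at their first image positions, to within a pixel.

**Disagreements and slips**
- The fingertips ended about 26 mm farther back than the text says (in free air they read about 10 mm above the reported TCP when shut). My first grip on the camera head therefore closed on nothing, and I used measured offsets after that.
- A sideways force of 10 N appeared while I was releasing the second casting, probably a knuckle brushing the rim. It did no visible harm.
- The side camera's estimate of the head angle was noisier than the other two (102° to 119°), so I did not rely on it.

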